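Load the calibration pot and start the pressure calibration

TASK

First, with the pot still empty, turn the selector knob to vent (yellow dot); then pack every pressure transducer upright on the floor of the round pot, the brass reference in the middle and the steel ones round it. Only when all are in, turn the selector to calibrate (green dot), leave it there for two seconds, and turn it back to vent. Finally lift out the brass reference and stand it upright in the middle of its coaster, leaving the steel ones standing in the pot and the other things on the bench where they are.

Things in the scene. Friction and masses are not known exactly. Their poses are not given: they have to be found in the camera images.
- reference: The reference, a brass, orange-banded pressure transducer: round body 36 mm across, 36 mm tall, bevelled 3 mm on top, 2 mm below; a 10 mm stem on its middle runs from 36 to 76 mm above the underside: grip it there. About 120 g, weighted foot. Origin: centre of the underside; z along the stem, up. Always present; starts on or near the blue patch of bench.
- sensor1: A steel, blue-banded pressure transducer: round body 36 mm across, 36 mm tall, bevelled 3 mm on top, 2 mm below; a 10 mm stem on its middle runs from 36 to 76 mm above the underside: grip it there. About 120 g, weighted foot. Origin: centre of the underside; z along the stem, up. May be absent (None); starts on or near the blue patch of bench.
- sensor2: A steel, blue-banded pressure transducer: round body 36 mm across, 36 mm tall, bevelled 3 mm on top, 2 mm below; a 10 mm stem on its middle runs from 36 to 76 mm above the underside: grip it there. About 120 g, weighted foot. Origin: centre of the underside; z along the stem, up. May be absent (None); starts on or near the blue patch of bench.
- sensor3: A steel, blue-banded pressure transducer: round body 36 mm across, 36 mm tall, bevelled 3 mm on top, 2 mm below; a 10 mm stem on its middle runs from 36 to 76 mm above the underside: grip it there. About 120 g, weighted foot. Origin: centre of the underside; z along the stem, up. May be absent (None); starts on or near the blue patch of bench.
- sensor4: A steel, blue-banded pressure transducer: round body 36 mm across, 36 mm tall, bevelled 3 mm on top, 2 mm below; a 10 mm stem on its middle runs from 36 to 76 mm above the underside: grip it there. About 120 g, weighted foot. Origin: centre of the underside; z along the stem, up. May be absent (None); starts on or near the blue patch of bench.
- sensor5: A steel, blue-banded pressure transducer: round body 36 mm across, 36 mm tall, bevelled 3 mm on top, 2 mm below; a 10 mm stem on its middle runs from 36 to 76 mm above the underside: grip it there. About 120 g, weighted foot. Origin: centre of the underside; z along the stem, up. May be absent (None); starts on or near the blue patch of bench.
- sensor6: A steel, blue-banded pressure transducer: round body 36 mm across, 36 mm tall, bevelled 3 mm on top, 2 mm below; a 10 mm stem on its middle runs from 36 to 76 mm above the underside: grip it there. About 120 g, weighted foot. Origin: centre of the underside; z along the stem, up. May be absent (None); starts on or near the blue patch of bench.
- pot: Round open aluminium pot fixed to the bench: 126 mm across outside, 116 mm inside, 36 mm high, floor 6 mm thick, flat and black inside; brass port on its outside. Just holds seven transducers: one in the middle, six round it about 38 mm from the middle, 60 degrees apart (about 2 mm of play each). Origin: centre of its underside, z up.
- coaster: Flat round black coaster with an orange ring on it, fixed to the bench, 64 mm across, 4 mm high: the place of the reference when it is not in use. Origin: centre of its underside; its top is 4 mm above.
- valve_box: White fixed box, 150 x 130 x 55 mm, selector knob in the middle of its top. Origin: centre of the underside. Four coloured dots lie 40 mm from the knob's axis; their angles in the box's frame, counterclockwise from its +x seen from above: black (off) 240 degrees, yellow (vent) 200, blue (hold) 160, green (calibrate) 120.
- selector (a joint): Selector angle, rad, grows clockwise seen from above. Clicks into 4 places 40 degrees apart: 0 black dot (off), 0.698 yellow (vent), 1.396 blue (hold), 2.094 green (calibrate); stops just beyond the outer two. Starts at hold or calibrate, or between. A click takes about 0.1 N m; let go within 15 degrees of a place it snaps there.
- selector_grip (a point): On the knob's vertical axis, 92 mm above the bench, where to grip. The knob is a black upright bar 44 mm long, 14 mm wide, its top 96 mm above the bench, on a disc 52 mm across whose top is 67 mm above the bench. The bar lies along this point's x axis, white pointer end at -x. The frame turns with the knob.
- selector_pointer (a point): The pointer end of the knob's bar, 22 mm from the axis, at the height of selector_grip; it points at the dot that is selected.
- tape: Bystander, loose: roll of blue tape. To be left where it is. 90 mm across, 19 mm high; origin at the centre of its underside (tools: on the tool's line).
- wrench: Bystander, loose: small open-ended wrench. To be left where it is. 150 mm long, lying; origin at the centre of its underside (tools: on the tool's line).
- screwdriver: Bystander, loose: screwdriver. To be left where it is. 160 mm long, lying; origin at the centre of its underside (tools: on the tool's line).
- fitting: Bystander, loose: small brass fitting. To be left where it is. 26 mm across, 26 mm high; origin at the centre of its underside (tools: on the tool's line).
- solvent: Bystander, loose: clear bottle with red cap. To be left where it is. 52 mm across, 130 mm tall; origin at the centre of its underside (tools: on the tool's line).
- parts_box: Bystander, loose: small cardboard box. To be left where it is. 90 x 70 x 35 mm; origin at the centre of its underside (tools: on the tool's line).
- meter: Bystander, loose: yellow hand-held meter. To be left where it is. 150 x 78 x 34 mm, plus a low dial; origin at the centre of its underside (tools: on the tool's line).

How it is judged:
By the outcome, as a careful person would: the job done as asked, in the order asked, and still so for the second after the job is handed in, with the robot touching nothing.
Of sensor1, sensor2, sensor3, sensor4, sensor5, sensor6 only 4 to 6 are there at a start; the rules pass over those that are not, and their reading is None.
At some moment in a run one of reference, sensor1, sensor2, sensor3, sensor4, sensor5, sensor6 may be knocked a few centimetres aside while the robot is not near it.
It also fails if it takes over 210 s, if anything falls off the work surface, if the arm or the gripper's body presses on something with over 40 N, if the wrist force passes 120 N, or if a joint passes its speed limit or range.

ROBOT

A 6-joint arm with a two-finger parallel gripper is mounted at the origin on the work surface. World frame = base frame: x ahead of the robot, y to its left, z up, the work surface at z = 0. Lengths are in mm, angles in rad, forces in N, time in s.
With the tool pointing down it reaches from about 300 to 775 mm from the base axis. Payload 14.6 kg.
Tool frame: the origin (TCP) lies midway between the tips of the shut fingers; the grasp point (between the pads) lies behind it (manip.grip_depth is the z of the grasp point in the tool frame, in mm); z points along the fingers, y is the line along which they close (so a half turn about z gives the same grasp; the last joint's range is limited). The gripper opens to 94 mm and grips with 3 to 60 N. Pads are 16 mm wide; open, the fingers measure 119 mm over their backs; the gripper's body (75 mm by 177 mm) begins 78 mm behind the grasp point.
Start: joints at [1.108, 0.3, 1.521, -0, 1.321, -0.067], TCP at [212.047, 507.469, 205.446] pointing down, gripper open.
Joint ranges: [-3.03, 3.03], [-0.79, 2.21], [0.23, 2.52], [-1.04, 4.18], [0, 3.07], [-2.55, 2.55]. Speed limits (rad/s): [2.22, 2.22, 2.57, 3.14, 3.14, 3.14].

INTERFACE

Orientations are given as [roll, pitch, yaw] about the fixed x, y, z axes, in that order (R = Rz(yaw) Ry(pitch) Rx(roll)).
In Python, from cell import manip gives the robot as it stands.
- The arm moves only by the shell command python3 nudge.py 'ROWS' [OPENING] [FORCE]. ROWS is a JSON list of rows, 1 to 5 of them, each of 6 numbers: dx, dy, dz in mm, then a rotation vector rx, ry, rz in rad; each row is the pose to reach, as a shift and turn from the pose commanded when the command began, along the tool's axes at that moment; what a row does not reach only later rows make up. A row lasts 1/10 s, in which the tool goes at most 50 mm and 0.15 rad, less where a joint would pass 70% of its speed; a pose out of reach is approached as far as the arm can. OPENING is the finger opening in mm, set as the command begins (- or left out keeps the last). The fingers move at their own pace and stop on an object; FORCE is the grip in N (left out, the last holds). Time passes only in rows, so rows that do not move let the fingers close. It prints the time, the measured TCP pose, the force, the opening and the grip force at its end.
- manip.read_state(): the state, without advancing time (a new reading comes with each control period).
- manip.camera(name): name is "scene" or "top"; returns (picture, depth): 480x640x3 uint8, red, green, blue; 480x640 float32, mm along the optical axis (not along the pixel's ray), 0 where there is no reading.
- manip.camera_info(name): a dict with "K" (3x3 intrinsics, pixels), "rvec" (rotation vector, rad) and "tvec" (3), from world to camera coordinates, as OpenCV has them. Camera axes: x right, y down, z forward; pixel columns grow to the right and rows downward; lengths in mm; the calibration is good to about 2 mm. A picture is of the moment at which its call begins. camera_info takes no time and is no camera call.
- manip.sign_off(): hands the job in; it is judged then, once.
The state is a dict: "clock": time; "joints": joint angles; "qd": joint speeds; "effort": joint torques, N m; "eef_pos": TCP position; "eef_rot": TCP orientation; "wrist_force": force on the tool from outside, world axes, zero at the start; "moment": the same for the moment, N m; "finger_gap": finger opening in mm; "finger_force": force on a finger pad.
Only numpy, scipy, OpenCV 4.12 (cv2) and the standard library are available. Lean on these libraries where they do the work, as an engineer would, in place of code of your own. Each camera call takes 0.05 s, during which the arm holds its last target. There are 200 camera calls.

## Working session

There is one attempt and no reset: what is moved stays moved. The work goes in short steps, Python scripts to look and compute and a shell command to move; the robot and the scene stay as the last step left them, time stands still between calls to the robot, and variables do not carry over. Pictures are saved under pics/ and viewed, at most 14 in all, crops included, and the job is handed in when it is done.

```bash
ls; mkdir -p pics
python3 - <<'E'
from cell import manip
import cv2,numpy as np
print(manip.read_state(), manip.grip_depth)
for n in("scene","top"):
    p,d=manip.camera(n); i=manip.camera_info(n); print(n,i)
    cv2.imwrite(f"pics/{n}0.png",p[:,:,::-1]); np.save(f"pics/{n}0.npy",d)
E
```

```text
cell.py
nudge.py
pics
{'clock': 0.0, 'joints': array([ 1.10841540e+00,  3.00468706e-01,  1.52158100e+00, -7.21976533e-07,
        1.32068302e+00, -6.66111492e-02]), 'qd': array([ 0.00010388, -0.00203274, -0.00090273, -0.00121049, -0.00145258,
       -0.00043391]), 'effort': array([-3.58776102e-03, -5.31799579e+01, -3.52743924e+01,  7.07046990e-02,
        2.43104144e-02, -7.24425627e-05]), 'eef_pos': array([211.92817684, 507.24957706, 204.88767273]), 'eef_rot': array([-3.14045506e+00, -7.51878818e-05,  2.74582301e+00]), 'wrist_force': array([-0.88602973,  0.05047149, -0.69512505]), 'moment': array([-0.019143  , -0.04259548, -0.01591036]), 'finger_force': 0.0, 'finger_gap': 93.91170571097794} -18.8
scene {'K': array([[504.30482758,   0.        , 313.64667838],
       [  0.        , 504.30482758, 249.10292311],
       [  0.        ,   0.        ,   1.        ]]), 'rvec': array([ 0.70687929,  2.4593563 , -1.27634151]), 'tvec': array([ 495.36945821,  -80.29864353, 1315.13917907])}
top {'K': array([[619.73788421,   0.        , 318.23707516],
       [  0.        , 619.73788421, 251.12611719],
       [  0.        ,   0.        ,   1.        ]]), 'rvec': array([ 2.15273253, -2.1776875 ,  0.10787333]), 'tvec': array([ -11.70105665,  585.95740201, 1726.19624491])}
```
View pics/top0.png

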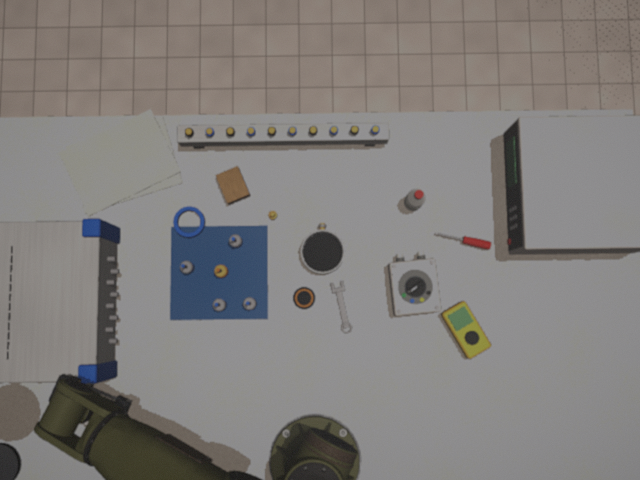

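View pics/scene0.png

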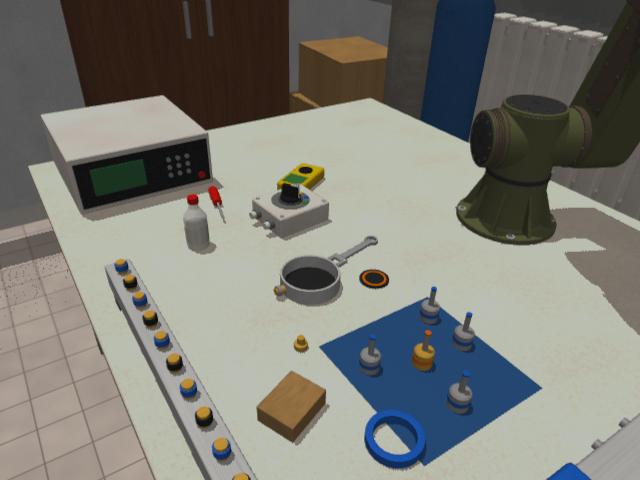

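The top view shows the reference at (221,271) and four steel sensors at (235,240), (186,267), (219,305) and (249,304). The pot is at (322,252), the coaster at (304,297) and the selector at (415,287). The scene view confirms that all five transducers are upright.

Create h.py:
```python
from cell import manip
import cv2,numpy as np
from scipy.spatial.transform import Rotation as Ro
def RT(n):
    i=manip.camera_info(n); return i["K"],cv2.Rodrigues(i["rvec"])[0],i["tvec"].ravel()
def cloud(n,shot=None):
    p,d=shot or manip.camera(n); K,R,t=RT(n)
    v,u=np.mgrid[:480,:640]
    c=np.stack([(u-K[0,2])/K[0,0]*d,(v-K[1,2])/K[1,1]*d,d],-1)
    return p,d,(c-t)@R      # world xyz image
def onplane(n,u,v,z):
    K,R,t=RT(n); r=R.T@np.linalg.solve(K,[u,v,1]); o=-R.T@t
    return o+r*(z-o[2])/r[2]
def proj(n,X):
    K,R,t=RT(n); return cv2.projectPoints(np.float64(X).reshape(-1,1,3),cv2.Rodrigues(R)[0],t,K,None)[0][:,0]
def tri(uv):   # {cam:(u,v)} -> world, residual mm
    A=np.zeros((3,3));b=np.zeros(3);L=[]
    for n,(u,v) in uv.items():
        K,R,t=RT(n); r=R.T@np.linalg.solve(K,[u,v,1]); r/=np.linalg.norm(r); o=-R.T@t
        P=np.eye(3)-np.outer(r,r); A+=P;b+=P@o;L.append((P,o))
    x=np.linalg.solve(A,b); return x,[np.linalg.norm(P@(x-o)) for P,o in L]
def tool(dx,dy,dz=0):
    """world shift -> tool axes"""
    return np.round(Ro.from_euler('xyz',manip.read_state()["eef_rot"]).inv().apply([dx,dy,dz]),1)
```

Run:
```python
from h import *
S={n:cloud(n,(cv2.imread(f"pics/{n}0.png")[:,:,::-1],np.load(f"pics/{n}0.npy"))) for n in("top","scene")}
p,d,W=S["top"]
names=dict(ref=(221,271),a=(235,240),b=(186,267),c=(219,305),e=(249,304),pot=(322,252),coaster=(304,297),knob=(415,287))
for k,(u,v) in names.items():
    g=onplane("top",u,v,30)
    print(k,"cam top px@z30",g.round(0))
    for n in S:
        w=S[n][2].reshape(-1,3); col=S[n][0].reshape(-1,3)
        m=(np.hypot(w[:,0]-g[0],w[:,1]-g[1])<(30 if k not in("pot","knob") else 75))&(w[:,2]>3)
        z=w[m][:,2]
        for lo,hi in ((3,20),(20,34),(34,45),(45,70),(70,85),(85,110)):
            q=w[m][(z>=lo)&(z<hi)]
            if len(q)>2: print("  ",n,lo,hi,len(q),"mean",q.mean(0).round(1),"min",q.min(0).round(1),"max",q.max(0).round(1))
im=cv2.imread("pics/top0.png")
a=cv2.resize(im[225:335,155:275],None,fx=5,fy=5,interpolation=cv2.INTER_CUBIC)
b=cv2.resize(im[250:325,380:455],(300,300),interpolation=cv2.INTER_CUBIC)
c=cv2.imread("pics/scene0.png")[170:245,240:340]; c=cv2.resize(c,(200,150),interpolation=cv2.INTER_CUBIC)
o=np.zeros((600,800,3),np.uint8)
o=np.zeros((600,800,3),np.uint8)
o[:300,:300]=b
o[:300,300:700]=cv2.resize(im[200:325,275:440],(400,300),interpolation=cv2.INTER_CUBIC)
o[300:,:400]=cv2.resize(im[225:330,165:275],(400,300),interpolation=cv2.INTER_CUBIC)
sc=cv2.imread("pics/scene0.png")
o[300:,400:]=cv2.resize(sc[170:245,240:340],(400,300),interpolation=cv2.INTER_CUBIC)
cv2.imwrite("pics/mix.png",o)
```

```text
ref cam top px@z30 [533. 257.  30.]
   top 3 20 66 mean [531.4 249.7   7. ] min [502.9 229.    3. ] max [560.5 283.7  20. ]
   top 20 34 56 mean [532.6 257.2  30.3] min [515.4 240.9  20.5] max [550.3 276.7  33.8]
   top 34 45 58 mean [531.4 256.2  38.1] min [514.9 239.6  34.1] max [549.2 273.4  45. ]
   top 45 70 6 mean [531.9 256.4  57.9] min [528.3 254.   45. ] max [535.9 259.4  68.2]
   top 70 85 12 mean [533.  259.5  75.7] min [529.1 255.   70.2] max [537.9 263.2  78.8]
   scene 3 20 143 mean [541.4 270.7  11.3] min [509.8 230.9   3.1] max [558.6 284.8  19.9]
   scene 20 34 143 mean [541.1 269.8  27.7] min [515.1 245.   20.3] max [550.3 281.3  34. ]
   scene 34 45 191 mean [534.2 264.5  36.4] min [515.7 245.4  34. ] max [549.2 280.3  44.8]
   scene 45 70 67 mean [533.9 264.   57.8] min [528.6 257.2  45.4] max [537.5 267.9  69.8]
   scene 70 85 35 mean [532.5 262.9  75.2] min [525.9 255.8  70.2] max [538.7 267.2  77.8]
a cam top px@z30 [620. 218.  30.]
   top 3 20 63 mean [618.8 216.1   5.9] min [591.6 192.4   3.1] max [649.8 247.2  18. ]
   top 20 34 49 mean [615.5 216.   29.6] m
[... 4997 characters left out ...]
  top 85 110 85 mean [ 480.6 -285.7   96.2] min [ 464.7 -304.2   86.8] max [ 497.2 -265.9  104.5]
   scene 3 20 93 mean [ 485.4 -229.9   12.2] min [ 442.7 -297.2    3.1] max [ 555.6 -216.1   19.8]
   scene 20 34 96 mean [ 495.8 -235.9   27. ] min [ 448.5 -299.5   20. ] max [ 555.7 -215.    33.6]
   scene 34 45 85 mean [ 501.4 -239.6   39.4] min [ 449.1 -300.3   34.1] max [ 555.3 -215.7   45. ]
   scene 45 70 1172 mean [ 489.  -271.5   55.5] min [ 406.7 -346.    45.1] max [ 555.3 -215.5   69.7]
   scene 70 85 91 mean [ 481.9 -277.1   77.5] min [ 465.8 -297.9   70.1] max [ 496.9 -260.7   84.8]
   scene 85 110 103 mean [ 481.7 -279.6   91.9] min [ 463.4 -301.6   85. ] max [ 498.  -259.7   98.6]
```

View pics/mix.png

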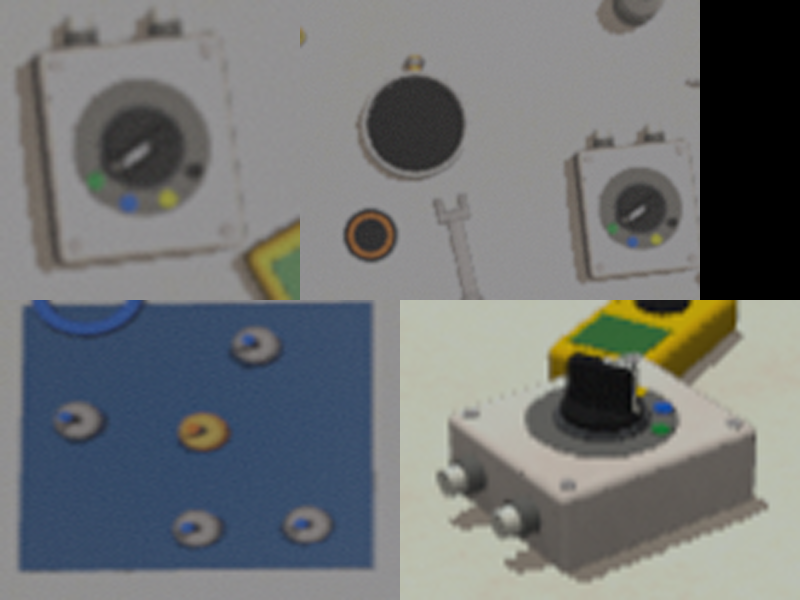

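The selector crop shows the pointer's white stripe aimed at the green dot, lower left of the axis at about (415,287), so it starts at or near calibrate. Next I'll fit the known shapes to each camera's depth.

```bash
cat >> h.py <<'E'
from scipy.optimize import least_squares
def sd_cyl(r,z,R,z0,z1):
    a=r-R; b=np.maximum(z0-z,z-z1)
    return np.where((a>0)&(b>0),np.hypot(a,b),np.maximum(a,b))
def sdf(kind,x,y,z):
    r=np.hypot(x,y)
    if kind=="tr": return np.minimum(sd_cyl(r,z,18,-50,36),sd_cyl(r,z,5,0,76))
    if kind=="pot":
        a=np.abs(r-60.5)-2.5; w=np.where((a>0)&(z>36),np.hypot(a,z-36),np.maximum(a,z-36)); return np.minimum(w,np.where(r<60,z-6,99))
    if kind=="coaster": return sd_cyl(r,z,32,-50,4)
def fit(kind,xy,S,z0=0.,rad=None):
    """per camera fit of x,y,z by signed distance"""
    rad=rad or dict(tr=23,pot=66,coaster=36)[kind]; lo=dict(tr=9,pot=3,coaster=2)[kind]; out={}
    for n in S:
        w=S[n][2].reshape(-1,3); q=w[(np.hypot(w[:,0]-xy[0],w[:,1]-xy[1])<rad)&(w[:,2]>lo+z0)&(w[:,2]<z0+90)]
        if len(q)<20: continue
        f=lambda p:sdf(kind,q[:,0]-p[0],q[:,1]-p[1],q[:,2]-p[2])
        s=least_squares(f,[*xy,z0],loss="soft_l1",f_scale=1.)
        out[n]=np.r_[s.x,np.median(np.abs(s.fun)),len(q)].round(1)
    return out
def shots(): return {n:cloud(n) for n in("top","scene")}
E
python3 - <<'E'
from h import *
S={n:cloud(n,(cv2.imread(f"pics/{n}0.png")[:,:,::-1],np.load(f"pics/{n}0.npy"))) for n in("top","scene")}
for k,xy in dict(ref=(533,258),a=(618,217),b=(545,356),c=(437,262),e=(439,178)).items(): print(k,fit("tr",xy,S))
print("pot",fit("pot",(584,-30),S)); print("coaster",fit("coaster",(456,23),S))
# knob bar & box
for n in S:
    w=S[n][2].reshape(-1,3); g=np.array([481,-285])
    m=(np.abs(w[:,:2]-g)<95).all(1)
    q=w[m&(w[:,2]>86)]; q=q[np.hypot(*(q[:,:2]-g).T)<35]
    for lab,qq,hx,hy in(("bar",q,22,7),("box",w[m&(w[:,2]>48)&(w[:,2]<62)],75,65)):
        def f(p):
            c,s=np.cos(p[2]),np.sin(p[2]); d=qq[:,:2]-p[:2]; x=d@[c,s]; y=d@[-s,c]
            if lab=="bar" : 
                return np.maximum(np.maximum(np.abs(x)-hx,np.abs(y)-hy),qq[:,2]-96-p[3])
            return np.r_[np.maximum(np.abs(x)-hx,0)+np.maximum(np.abs(y)-hy,0)]
        if lab=="bar":
            s=least_squares(f,[*g,2.2,0],loss="soft_l1"); print(n,lab,s.x.round(2),np.degrees(s.x[2]).round(1),len(qq))
        else:
            (c,sz,a)=cv2.minAreaRect(qq[:,:2].astype(np.float32)); print(n,"box",c,sz,a,"z",np.median(qq[:,2]))
p=S["top"][0]; hsv=cv2.cvtColor(np.ascontiguousarray(p),cv2.COLOR_RGB2HSV)
for n,g in(("top",(420,289)),("scene",(290,200))):
    hsv=cv2.cvtColor(np.ascontiguousarray(S[n][0]),cv2.COLOR_RGB2HSV)
    for nm,lo,hi in(("green",45,85),("blue",100,125),("yellow",20,34)):
        W=S[n][2]; m=(hsv[...,0]>=lo)&(hsv[...,0]<=hi)&(hsv[...,1]>110)&(hsv[...,2]>60)&(np.abs(np.hypot(W[...,0]-481,W[...,1]+285)-40)<12)&(W[...,2]>45)&(W[...,2]<66)
        v,u=np.nonzero(m)
        if len(v): x=onplane(n,u.mean(),v.mean(),55.5); print(n,nm,len(v),x.round(1))
E
```

```text
ref {'top': array([5.333e+02, 2.589e+02, 1.000e-01, 1.400e+00, 1.430e+02]), 'scene': array([ 5.309e+02,  2.617e+02, -1.000e-01,  7.000e-01,  5.250e+02])}
a {'top': array([618.1, 217.3,   1.1,   1.4, 142. ]), 'scene': array([ 6.167e+02,  2.202e+02, -4.000e-01,  6.000e-01,  5.300e+02])}
b {'top': array([545. , 356.3,  -0.6,   1.3, 148. ]), 'scene': array([ 5.432e+02,  3.587e+02, -1.000e-01,  6.000e-01,  6.370e+02])}
c {'top': array([4.378e+02, 2.625e+02, 4.000e-01, 1.500e+00, 1.420e+02]), 'scene': array([ 4.356e+02,  2.654e+02, -1.000e-01,  7.000e-01,  4.850e+02])}
e {'top': array([439.6, 177.7,   1.9,   1.8, 136. ]), 'scene': array([ 4.382e+02,  1.797e+02, -3.000e-01,  7.000e-01,  4.280e+02])}
pot {'top': array([ 584.2,  -29.8,    1.8,    2. , 1307. ]), 'scene': array([ 5.826e+02, -2.750e+01, -1.000e-01,  8.000e-01,  2.331e+03])}
coaster {'top': array([455.5,  23.8,   2.5,   2.3, 311. ]), 'scene': array([4.533e+02, 2.770e+01, 1.000e-01, 8.000e-01, 4.070e+02])}
top bar [ 480.9  -287.23    2.3     2.65] 131.6 85
top box (480.4159240722656, -285.5824279785156) (149.31069946289062, 130.31666564941406) 4.782553195953369 z 55.222904896429114
scene bar [ 478.91 -283.58    2.17   -1.  ] 124.1 96
scene box (480.31158447265625, -280.4895324707031) (152.23574829101562, 131.6082305908203) 4.8048601150512695 z 54.16051338376554
top green 3 [ 459.  -253.1   55.5]
top blue 10 [ 443.2 -275.8   55.5]
top yellow 12 [ 445.1 -303.    55.5]
scene green 10 [ 454.3 -253.9   55.5]
scene blue 10 [ 438.6 -275.4   55.5]
scene yellow 7 [ 438.5 -301.8   55.5]
```

```bash
cat >> h.py <<'E'
def plan(*wps):
    """world waypoints (x,y,z,yaw deg) -> per command shift in the tool's axes and rz, and rows needed"""
    s=manip.read_state(); p=np.array(s["eef_pos"]); y=s["eef_rot"][2]
    for w in wps:
        Rr=Ro.from_euler('xyz',[np.pi,0,y]).as_matrix(); ty=np.radians(w[3]); d=np.array(w[:3])-p
        rz=(y-ty+np.pi)%(2*np.pi)-np.pi
        print("[%.1f,%.1f,%.1f,0,0,%.3f]"%(*(Rr.T@d),rz),"rows",int(np.ceil(max(np.linalg.norm(d)/50,abs(rz)/.15))))
        p=np.array(w[:3]);y=ty
E
python3 - <<'E'
from h import *
s=manip.read_state()['eef_pos']; e=np.array([480,-285,150.])
plan(*[(*(s+(e-s)*k/5),157.3-42.46*k) for k in range(1,6)],(480,-285,110,-55),(480,-285,74,-55))
E
```

```text
[-110.6,-125.5,11.0,0,0,0.741] rows 5
[-166.3,-17.9,11.0,0,0,0.741] rows 5
[-134.8,99.1,11.0,0,0,0.741] rows 5
[-32.6,164.1,11.0,0,0,0.741] rows 5
[86.7,143.0,11.0,0,0,0.741] rows 5
[-0.0,-0.0,40.0,0,0,0.000] rows 1
[0.0,-0.0,36.0,0,0,0.000] rows 1
```

```bash
python3 nudge.py '[[-22,-25,2,0,0,0.148],[-44,-50,4,0,0,0.296],[-66,-75,7,0,0,0.445],[-88,-100,9,0,0,0.593],[-110.6,-125.5,11,0,0,0.741]]' 60
python3 nudge.py '[[-33,-4,2,0,0,0.148],[-66,-7,4,0,0,0.296],[-100,-11,7,0,0,0.445],[-133,-14,9,0,0,0.593],[-166.3,-17.9,11,0,0,0.741]]'
python3 nudge.py '[[-27,20,2,0,0,0.148],[-54,40,4,0,0,0.296],[-81,59,7,0,0,0.445],[-108,79,9,0,0,0.593],[-134.8,99.1,11,0,0,0.741]]'
python3 nudge.py '[[-6,33,2,0,0,0.148],[-13,66,4,0,0,0.296],[-20,98,7,0,0,0.445],[-26,131,9,0,0,0.593],[-32.6,164.1,11,0,0,0.741]]'
python3 nudge.py '[[17,29,2,0,0,0.148],[35,57,4,0,0,0.296],[52,86,7,0,0,0.445],[69,114,9,0,0,0.593],[86.7,143,11,0,0,0.741]]' 50
python3 nudge.py '[[0,0,0,0,0,0],[0,0,0,0,0,0]]'
python3 - <<'E'
from h import *
plan((480,-285,110,-55),(480,-285,74,-55))
print(manip.read_state()["joints"].round(2))
for n in("top","scene"):
    p,d=manip.camera(n); cv2.imwrite(f"pics/{n}1.png",p[:,:,::-1])
a=cv2.imread("pics/top1.png")[240:330,370:490]; b=cv2.imread("pics/scene1.png")[120:240,220:380]
cv2.imwrite("pics/m1.png",np.hstack([cv2.resize(a,(400,300)),cv2.resize(b,(400,300))]))
E
```

```text
clock: 0.6
eef_pos: [265.8, 347.7, 194.1]
eef_rot: [-3.141, 0.0, 1.999]
wrist_force: [-0.1, -0.6, -0.3]
finger_gap: 60.7
finger_force: 0.0
clock: 1.1
eef_pos: [319.5, 189.3, 183.3]
eef_rot: [-3.142, 0.0, 1.258]
wrist_force: [0.7, 0.6, -0.1]
finger_gap: 60.6
finger_force: 0.0
clock: 1.6
eef_pos: [373.2, 30.8, 172.3]
eef_rot: [-3.142, 0.0, 0.517]
wrist_force: [0.1, 0.4, 0.4]
finger_gap: 60.2
finger_force: 0.0
clock: 2.1
eef_pos: [426.9, -127.7, 161.2]
eef_rot: [-3.142, 0.0, -0.224]
wrist_force: [-0.2, 1.2, 0.4]
finger_gap: 60.0
finger_force: 0.0
clock: 2.6
eef_pos: [480.6, -285.9, 150.0]
eef_rot: [3.141, 0.001, -0.965]
wrist_force: [-0.5, 1.0, -0.3]
finger_gap: 50.1
finger_force: 0.0
clock: 2.8
eef_pos: [480.2, -284.7, 149.8]
eef_rot: [3.141, 0.001, -0.959]
wrist_force: [0.5, 0.8, -0.7]
finger_gap: 50.1
finger_force: 0.0
[0.1,0.3,39.8,0,0,0.001] rows 1
[0.0,-0.0,36.0,0,0,0.000] rows 1
[-0.6   0.37  1.56  0.    1.21  1.93]
```

View pics/m1.png

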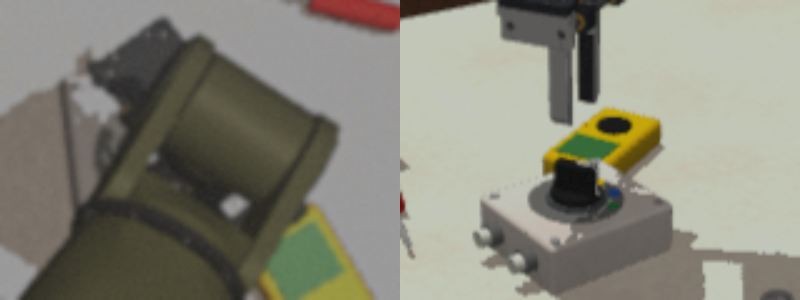

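The scene crop at about (575,100) shows the open fingers above the knob at (575,185), straddling the bar. I'll descend and grip.

```bash
python3 nudge.py '[[0,0,25,0,0,0],[0,0,50,0,0,0],[0,0,70,0,0,0],[0,0,76,0,0,0],[0,0,76,0,0,0]]' 30
python3 nudge.py '[[0,0,0,0,0,0],[0,0,0,0,0,0],[0,0,0,0,0,0],[0,0,0,0,0,0],[0,0,0,0,0,0]]' 8 25
python3 -c "
from h import *;print(manip.read_state()['moment'])"
```

```text
clock: 3.4
eef_pos: [480.4, -284.0, 74.3]
eef_rot: [3.141, 0.001, -0.958]
wrist_force: [0.4, 0.3, -0.0]
finger_gap: 30.1
finger_force: 0.0
clock: 3.9
eef_pos: [480.3, -285.4, 75.6]
eef_rot: [3.141, -0.001, -0.959]
wrist_force: [-6.0, -2.6, 5.4]
finger_gap: 13.9
finger_force: 25.0
[-0.48348484  1.23929266  0.01851806]
```

```bash
python3 nudge.py '[[0,0,0,0,0,-0.14],[0,0,0,0,0,-0.28],[0,0,0,0,0,-0.42],[0,0,0,0,0,-0.56],[0,0,0,0,0,-0.70]]' - 35
python3 nudge.py '[[0,0,0,0,0,-0.14],[0,0,0,0,0,-0.28],[0,0,0,0,0,-0.42],[0,0,0,0,0,-0.56],[0,0,0,0,0,-0.70]]'
python3 nudge.py '[[0,0,0,0,0,0],[0,0,0,0,0,0],[0,0,0,0,0,0]]'
python3 nudge.py '[[0,0,0,0,0,0],[0,0,0,0,0,0],[0,0,0,0,0,0],[0,0,-30,0,0,0],[0,0,-75,0,0,0]]' 40
python3 nudge.py '[[0,0,-50,0,0,0],[0,0,-65,0,0,0]]'
```

```text
clock: 4.4
eef_pos: [480.6, -284.8, 75.6]
eef_rot: [3.141, -0.001, -0.253]
wrist_force: [-2.5, 3.0, 5.7]
finger_gap: 14.1
finger_force: 35.0
clock: 4.9
eef_pos: [480.5, -284.2, 75.6]
eef_rot: [-3.141, -0.0, 0.447]
wrist_force: [-4.7, 6.5, 8.1]
finger_gap: 13.7
finger_force: 35.0
clock: 5.2
eef_pos: [480.6, -284.2, 75.6]
eef_rot: [-3.141, -0.0, 0.441]
wrist_force: [-3.4, 5.3, 7.9]
finger_gap: 13.6
finger_force: 35.0
clock: 5.7
eef_pos: [479.5, -284.1, 148.3]
eef_rot: [-3.137, 0.002, 0.441]
wrist_force: [0.7, 0.9, 0.8]
finger_gap: 39.9
finger_force: 0.0
clock: 5.9
eef_pos: [481.6, -285.5, 219.9]
eef_rot: [3.135, -0.004, 0.441]
wrist_force: [0.5, 0.2, -0.4]
finger_gap: 39.7
finger_force: 0.0
```

Run:
```python
from h import *
plan((498,-100,150,60),(515,80,150,90),(532.1,180,150,90))
```

```text
[93.9,-160.8,69.9,0,0,-0.606] rows 5
[164.4,-75.3,-0.0,0,0,-0.524] rows 4
[100.0,17.1,0.0,0,0,0.000] rows 3
```

```bash
python3 nudge.py '[[19,-32,14,0,0,-0.121],[38,-64,28,0,0,-0.242],[56,-96,42,0,0,-0.364],[75,-128,56,0,0,-0.485],[93.9,-160.8,69.9,0,0,-0.606]]' 30
python3 nudge.py '[[40,-18,0,0,0,-0.131],[82,-37,0,0,0,-0.262],[123,-56,0,0,0,-0.393],[164.4,-75.3,0,0,0,-0.524],[164.4,-75.3,0,0,0,-0.524]]'
python3 - <<'E'
from h import *
S=shots()
for n in S: cv2.imwrite(f"pics/{n}2.png",S[n][0][:,:,::-1])
for k,xy in dict(ref=(532,260),a=(617,218.5),b=(544,357.5),c=(437,264),e=(439,179)).items(): print(k,fit("tr",xy,S))
plan((532.1,260.3,110,90),(532.1,260.3,42,90))
a=S["scene"][0][150:240,220:340,::-1]; cv2.imwrite("pics/m2.png",np.hstack([cv2.resize(a,(400,300),interpolation=cv2.INTER_CUBIC),cv2.resize(S["top"][0][240:330,370:490,::-1],(400,300),interpolation=cv2.INTER_CUBIC)]))
E
```

```text
clock: 6.4
eef_pos: [496.8, -97.9, 144.2]
eef_rot: [3.141, -0.0, 1.051]
wrist_force: [1.1, 0.1, -0.2]
finger_gap: 30.2
finger_force: 0.0
clock: 6.9
eef_pos: [513.9, 85.0, 144.6]
eef_rot: [3.141, -0.001, 1.58]
wrist_force: [-0.3, -0.3, 0.4]
finger_gap: 30.0
finger_force: 0.0
ref {'top': array([533.2, 258.5,   1.2,   1.7, 142. ]), 'scene': array([ 5.309e+02,  2.617e+02, -3.000e-01,  7.000e-01,  5.300e+02])}
a {'top': array([6.177e+02, 2.170e+02, 3.000e-01, 1.800e+00, 1.430e+02]), 'scene': array([ 6.167e+02,  2.202e+02, -4.000e-01,  7.000e-01,  5.260e+02])}
b {'top': array([5.451e+02, 3.561e+02, 2.000e-01, 1.500e+00, 1.460e+02]), 'scene': array([ 5.432e+02,  3.588e+02, -1.000e-01,  7.000e-01,  6.400e+02])}
c {'top': array([438.3, 262.4,   0.6,   1.5, 143. ]), 'scene': array([ 4.354e+02,  2.653e+02, -1.000e-01,  7.000e-01,  4.950e+02])}
e {'top': array([4.411e+02, 1.753e+02, 4.000e-01, 1.800e+00, 2.600e+01]), 'scene': array([ 4.381e+02,  1.797e+02, -4.000e-01,  7.000e-01,  4.280e+02])}
[178.9,18.4,34.5,0,0,0.001] rows 4
[0.0,-0.0,68.0,0,0,0.000] rows 2
```

View pics/m2.png

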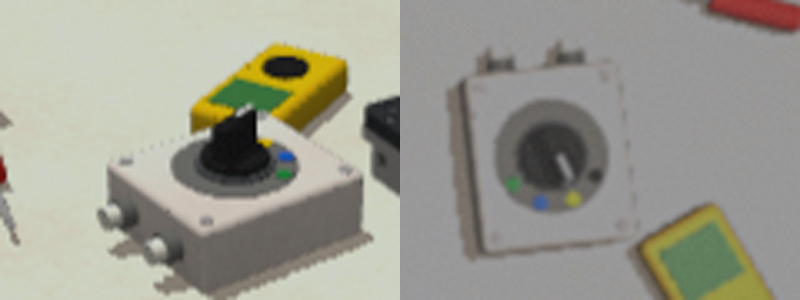

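The pointer at about (565,168) in the crop now aims at the yellow dot (573,199), so the selector is at vent, and no sensor has moved. Next I'll grasp the reference.

```bash
python3 nudge.py '[[45,5,9,0,0,0],[90,9,17,0,0,0],[135,14,26,0,0,0],[178.9,18.4,34.5,0,0,0],[178.9,18.4,34.5,0,0,0]]' 30
python3 nudge.py '[[0,0,0,0,0,0],[0,0,35,0,0,0],[0,0,60,0,0,0],[0,0,68,0,0,0],[0,0,68,0,0,0]]'
python3 nudge.py '[[0,0,0,0,0,0],[0,0,0,0,0,0],[0,0,0,0,0,0],[0,0,0,0,0,0]]' 5 20
python3 - <<'E'
from h import *
S=shots(); del S["top"]
print(fit("tr",(532,260),S,rad=19),manip.read_state()["eef_pos"])
plan((532.1,260.3,135,90),(558,115,135,90),(583.4,-28.6,135,90),(583.4,-28.6,48,90))
E
```

```text
clock: 7.5
eef_pos: [532.1, 262.2, 108.6]
eef_rot: [-3.14, 0.0, 1.572]
wrist_force: [-0.2, -0.3, -0.5]
finger_gap: 30.0
finger_force: 0.0
clock: 8.0
eef_pos: [532.4, 258.2, 41.8]
eef_rot: [-3.14, 0.001, 1.569]
wrist_force: [0.2, 0.3, -0.5]
finger_gap: 30.0
finger_force: 0.0
clock: 8.4
eef_pos: [532.7, 259.9, 43.0]
eef_rot: [3.14, -0.0, 1.571]
wrist_force: [-0.4, -0.8, 5.9]
finger_gap: 9.0
finger_force: 20.0
{'scene': array([5.332e+02, 2.645e+02, 6.000e-01, 3.700e+00, 6.600e+02])} [532.74688839 259.88731782  43.01918516]
[0.4,-0.6,-92.0,0,0,0.000] rows 2
[-145.3,25.9,0.0,0,0,0.000] rows 3
[-143.6,25.4,0.0,0,0,0.000] rows 3
[0.0,-0.0,87.0,0,0,0.000] rows 2
```

```bash
python3 nudge.py '[[0,0,-20,0,0,0],[0,0,-45,0,0,0],[0.4,-0.6,-80,0,0,0],[0.4,-0.6,-92,0,0,0],[0.4,-0.6,-92,0,0,0]]' 5 25
python3 - <<'E'
from h import *
S=shots()
w=S["scene"][2].reshape(-1,3); w=w[(np.hypot(w[:,0]-532,w[:,1]-260)<25)&(w[:,2]>60)&(w[:,2]<126)]
p0=manip.read_state()["eef_pos"]; print(p0)
f=lambda p:sd_cyl(np.hypot(w[:,0]-p[0],w[:,1]-p[1]),w[:,2],18,p[2],p[2]+36)
s=least_squares(f,[532,260,92],loss="soft_l1"); print(s.x,np.median(abs(s.fun)),len(w))
print({k:v.tolist() for k,v in fit("tr",(533,259),S).items()})
E
```

```text
clock: 9.0
eef_pos: [532.3, 260.5, 135.4]
eef_rot: [3.139, -0.001, 1.571]
wrist_force: [0.0, -0.2, -0.4]
finger_gap: 9.4
finger_force: 25.0
[531.19003738 259.97271734 132.62449527]
[530.32488897 261.84446499  89.09239373] 0.5841166631402466 417
{}
```

Run:
```python
from h import *
print(manip.read_state()["eef_pos"])
plan((558,115,136,90),(583.4,-28.6,136,90),(583.4,-28.6,50,90))
```

```text
[531.19003738 259.97271734 132.62449527]
[-145.0,26.8,-3.4,0,0,0.000] rows 3
[-143.6,25.4,0.0,0,0,0.000] rows 3
[0.0,-0.0,86.0,0,0,0.000] rows 2
```

```bash
python3 nudge.py '[[-36,7,0,0,0,0],[-72,14,0,0,0,0],[-108,20,0,0,0,0],[-145,26,0,0,0,0],[-145,26,0,0,0,0]]'
python3 nudge.py '[[-36,7,0,0,0,0],[-72,14,0,0,0,0],[-108,20,0,0,0,0],[-143.6,25.4,0,0,0,0],[-143.6,25.4,0,0,0,0]]'
python3 nudge.py '[[0,0,0,0,0,0],[0,0,0,0,0,0]]'
python3 - <<'E'
from h import *
plan((583.4,-28.6,65,90),(583.4,-28.6,50,90))
E
```

```text
clock: 9.6
eef_pos: [557.5, 111.5, 132.1]
eef_rot: [-3.139, 0.001, 1.567]
wrist_force: [1.0, -0.0, -0.9]
finger_gap: 9.2
finger_force: 25.0
clock: 10.1
eef_pos: [582.8, -31.3, 132.2]
eef_rot: [-3.139, 0.0, 1.568]
wrist_force: [0.0, 1.7, -1.4]
finger_gap: 9.4
finger_force: 25.0
clock: 10.3
eef_pos: [582.7, -27.2, 133.2]
eef_rot: [-3.14, -0.0, 1.572]
wrist_force: [-0.2, 0.1, -0.4]
finger_gap: 9.6
finger_force: 25.0
[-1.4,0.7,68.2,0,0,0.001] rows 2
[0.0,-0.0,15.0,0,0,0.000] rows 1
```

```bash
python3 nudge.py '[[-1,0.7,20,0,0,0],[-1,0.7,45,0,0,0],[-1,0.7,68,0,0,0],[-1,0.7,68,0,0,0],[-1,0.7,68,0,0,0]]'
python3 nudge.py '[[0,0,5,0,0,0],[0,0,10,0,0,0],[0,0,14,0,0,0],[0,0,15,0,0,0],[0,0,15,0,0,0]]'
python3 nudge.py '[[0,0,0,0,0,0],[0,0,0,0,0,0]]'
```

```text
clock: 10.8
eef_pos: [583.9, -28.5, 66.5]
eef_rot: [-3.141, -0.0, 1.572]
wrist_force: [-0.2, -0.5, -1.3]
finger_gap: 9.1
finger_force: 25.0
clock: 11.3
eef_pos: [583.8, -29.5, 51.0]
eef_rot: [-3.141, -0.0, 1.571]
wrist_force: [0.5, 0.6, -1.4]
finger_gap: 9.6
finger_force: 25.0
clock: 11.5
eef_pos: [583.9, -29.5, 51.2]
eef_rot: [3.141, 0.0, 1.571]
wrist_force: [0.2, 0.1, -1.0]
finger_gap: 9.4
finger_force: 25.0
```

```bash
python3 nudge.py '[[0.8,-0.4,1,0,0,0],[0.8,-0.4,2,0,0,0],[0.8,-0.4,2,0,0,0],[0.8,-0.4,2,0,0,0]]'
python3 nudge.py '[[0,0,0,0,0,0],[0,0,0,0,0,0],[0,0,0,0,0,0],[0,0,-30,0,0,0],[0,0,-80,0,0,0]]' 28
python3 nudge.py '[[36,-3,-30,0,0,0],[73,-6,-30,0,0,0],[110,-8,-30,0,0,0],[145,-10,-30,0,0,0],[145,-10,-30,0,0,0]]'
python3 - <<'E'
from h import *
S=shots()
print("refpot",fit("tr",(583.4,-28.6),S,z0=6,rad=21),"pot",fit("pot",(584,-30),S))
for k,xy in dict(a=(617,218.5),b=(544,357.5),c=(437,264),e=(439,179)).items(): print(k,fit("tr",xy,S))
plan((438.9,178.8,110,90),(438.9,178.8,42,90))
E
```

```text
clock: 11.9
eef_pos: [583.4, -28.6, 49.1]
eef_rot: [3.141, -0.0, 1.571]
wrist_force: [-0.7, 1.1, 0.1]
finger_gap: 9.2
finger_force: 25.0
clock: 12.4
eef_pos: [581.8, -28.5, 127.2]
eef_rot: [-3.136, -0.001, 1.571]
wrist_force: [0.6, -0.1, 0.1]
finger_gap: 28.1
finger_force: 0.0
clock: 12.9
eef_pos: [572.9, 119.8, 159.1]
eef_rot: [3.142, -0.001, 1.574]
wrist_force: [0.5, -0.2, 1.2]
finger_gap: 28.1
finger_force: 0.0
refpot {'top': array([583.7, -28.1,   6.6,   2. , 138. ]), 'scene': array([582.4, -26.9,   5.1,   0.8, 345. ])} pot {'top': array([ 584.2,  -30.4,    2.4,    2.1, 1348. ]), 'scene': array([ 5.826e+02, -2.760e+01,  1.400e+00,  1.200e+00,  2.326e+03])}
a {'scene': array([ 6.168e+02,  2.203e+02, -7.000e-01,  6.000e-01,  5.300e+02])}
b {'top': array([ 5.460e+02,  3.552e+02, -1.000e-01,  1.300e+00,  1.500e+02]), 'scene': array([ 5.431e+02,  3.588e+02, -0.000e+00,  6.000e-01,  6.360e+02])}
c {'top': array([4.374e+02, 2.622e+02, 4.000e-01, 1.500e+00, 1.450e+02]), 'scene': array([ 4.355e+02,  2.653e+02, -2.000e-01,  7.000e-01,  4.920e+02])}
e {'scene': array([ 4.382e+02,  1.796e+02, -3.000e-01,  8.000e-01,  4.260e+02])}
[62.3,-134.3,49.0,0,0,0.001] rows 4
[0.0,-0.0,68.0,0,0,0.000] rows 2
```

```bash
python3 nudge.py '[[16,-34,12,0,0,0],[31,-67,24,0,0,0],[47,-101,37,0,0,0],[62.4,-134.4,49,0,0,0],[62.4,-134.4,49,0,0,0]]' 28
python3 nudge.py '[[0,0,0,0,0,0],[0,0,35,0,0,0],[0,0,60,0,0,0],[0,0,68,0,0,0],[0,0,68,0,0,0]]'
python3 nudge.py '[[0,0,0,0,0,0],[0,0,0,0,0,0],[0,0,0,0,0,0],[0,0,0,0,0,0]]' 5 25
python3 nudge.py '[[0,0,-20,0,0,0],[0,0,-45,0,0,0],[0,0,-80,0,0,0],[0,0,-98,0,0,0],[0,0,-98,0,0,0]]'
python3 - <<'E'
from h import *
plan((498,90,140,90),(556.4,-1.6,140,90),(556.4,-1.6,65,90),(556.4,-1.6,49.2,90))
E
```

```text
clock: 13.5
eef_pos: [435.9, 178.6, 108.8]
eef_rot: [-3.139, 0.001, 1.571]
wrist_force: [-0.0, 0.4, 0.9]
finger_gap: 28.3
finger_force: 0.0
clock: 14.0
eef_pos: [439.5, 178.0, 41.7]
eef_rot: [-3.14, 0.0, 1.57]
wrist_force: [-0.3, 0.6, 0.9]
finger_gap: 28.1
finger_force: 0.0
clock: 14.4
eef_pos: [439.6, 178.9, 43.0]
eef_rot: [3.14, -0.0, 1.571]
wrist_force: [0.0, -0.2, 7.6]
finger_gap: 9.5
finger_force: 25.0
clock: 14.9
eef_pos: [440.0, 179.1, 142.4]
eef_rot: [3.137, -0.001, 1.571]
wrist_force: [1.1, -0.4, -0.7]
finger_gap: 9.1
finger_force: 25.0
[-89.1,58.0,2.4,0,0,0.000] rows 3
[-91.6,58.4,0.0,0,0,0.000] rows 3
[0.0,-0.0,75.0,0,0,0.000] rows 2
[0.0,-0.0,15.8,0,0,0.000] rows 1
```

```bash
python3 nudge.py '[[-36,23,0,0,0,0],[-72,47,0,0,0,0],[-108,70,0,0,0,0],[-145,93,0,0,0,0],[-180.5,116.8,0,0,0,0]]'
python3 nudge.py '[[0,0,0,0,0,0],[0,0,25,0,0,0],[0,0,50,0,0,0],[0,0,76,0,0,0],[0,0,76,0,0,0]]'
python3 nudge.py '[[0,0,5,0,0,0],[0,0,10,0,0,0],[0,0,14,0,0,0],[0,0,14,0,0,0],[0,0,14,0,0,0]]'
python3 - <<'E'
from h import *
plan((556.4,-1.6,49.2,90))
E
```

```text
clock: 15.4
eef_pos: [555.9, -3.4, 138.5]
eef_rot: [-3.14, -0.0, 1.571]
wrist_force: [-0.7, 0.1, -0.9]
finger_gap: 9.5
finger_force: 25.0
clock: 15.9
eef_pos: [553.7, -1.4, 60.1]
eef_rot: [-3.136, -0.0, 1.571]
wrist_force: [0.3, -0.0, -1.5]
finger_gap: 9.1
finger_force: 25.0
clock: 16.4
eef_pos: [555.9, -1.7, 50.4]
eef_rot: [3.141, 0.0, 1.571]
wrist_force: [0.4, 0.1, -1.0]
finger_gap: 9.5
finger_force: 25.0
[0.1,0.5,1.2,0,0,0.000] rows 1
```

Next: release, retreat towards the next one (c at 436.7, 264), and look.

```bash
python3 nudge.py '[[0,0.5,1,0,0,0],[0,0.5,1.3,0,0,0],[0,0.5,1.3,0,0,0]]'
python3 nudge.py '[[0,0,0,0,0,0],[0,0,0,0,0,0],[0,0,0,0,0,0],[0,0,-30,0,0,0],[0,0,-80,0,0,0]]' 26
python3 nudge.py '[[45,-20,-20,0,0,0],[90,-40,-20,0,0,0],[130,-60,-20,0,0,0],[170,-80,-20,0,0,0],[170,-80,-20,0,0,0]]'
python3 nudge.py '[[0,0,0,0,0,0]]'
python3 - <<'E'
from h import *
S=shots()
print("ref",fit("tr",(583.4,-28.6),S,z0=6,rad=17),"e",fit("tr",(556.4,-1.6),S,z0=6,rad=17))
for k,xy in dict(a=(617,218.5),b=(544,357.5),c=(437,264)).items(): print(k,fit("tr",xy,S))
plan((436.7,264,110,90),(436.7,264,42,90))
E
```

```text
clock: 16.7
eef_pos: [556.5, -1.8, 49.0]
eef_rot: [3.141, 0.0, 1.571]
wrist_force: [-0.9, -0.2, 1.3]
finger_gap: 9.5
finger_force: 25.0
clock: 17.2
eef_pos: [554.7, -1.7, 127.1]
eef_rot: [-3.136, -0.0, 1.571]
wrist_force: [0.9, -0.6, -0.3]
finger_gap: 26.4
finger_force: 0.0
clock: 17.7
eef_pos: [474.3, 171.8, 149.0]
eef_rot: [-3.142, -0.001, 1.575]
wrist_force: [0.2, -0.3, -0.1]
finger_gap: 26.1
finger_force: 0.0
clock: 17.8
eef_pos: [476.1, 168.8, 148.9]
eef_rot: [3.141, 0.0, 1.573]
wrist_force: [0.1, -0.0, 0.9]
finger_gap: 25.9
finger_force: 0.0
ref {'top': array([583.3, -31.7,   5.6,   2.2, 114. ]), 'scene': array([582.1, -26.7,   4.8,   0.8, 201. ])} e {'top': array([558. ,  -3.3,   5.8,   1.8, 114. ]), 'scene': array([554.6,  -1.2,   5.5,   0.8, 230. ])}
a {'top': array([618.9, 217. ,   1. ,   1.4, 141. ]), 'scene': array([ 6.166e+02,  2.203e+02, -4.000e-01,  6.000e-01,  5.290e+02])}
b {'top': array([545.4, 356. ,   1.3,   1.3, 148. ]), 'scene': array([ 5.432e+02,  3.588e+02, -2.000e-01,  6.000e-01,  6.330e+02])}
c {'top': array([438.2, 262.8,   2.4,   0.8,  27. ]), 'scene': array([ 4.353e+02,  2.654e+02, -2.000e-01,  7.000e-01,  4.850e+02])}
[96.4,-40.1,38.8,0,0,-0.001] rows 3
[0.0,-0.0,68.0,0,0,0.000] rows 2
```

```bash
python3 nudge.py '[[32,-13,13,0,0,0],[64,-27,26,0,0,0],[95.8,-39.8,39,0,0,0],[95.8,-39.8,39,0,0,0],[95.8,-39.8,39,0,0,0]]' 28
python3 nudge.py '[[0,0,35,0,0,0],[0,0,60,0,0,0],[0,0,68,0,0,0],[0,0,68,0,0,0]]'
python3 nudge.py '[[0,0,0,0,0,0],[0,0,0,0,0,0],[0,0,0,0,0,0],[0,0,0,0,0,0]]' 5 25
python3 nudge.py '[[0,0,-20,0,0,0],[0,0,-45,0,0,0],[0,0,-80,0,0,0],[0,0,-100,0,0,0],[0,0,-100,0,0,0]]'
```

```text
clock: 18.4
eef_pos: [436.9, 263.4, 109.5]
eef_rot: [-3.141, 0.0, 1.571]
wrist_force: [0.2, -0.3, 0.1]
finger_gap: 28.3
finger_force: 0.0
clock: 18.8
eef_pos: [437.0, 263.0, 41.5]
eef_rot: [-3.141, 0.001, 1.569]
wrist_force: [-0.3, -0.3, 0.2]
finger_gap: 27.7
finger_force: 0.0
clock: 19.2
eef_pos: [437.1, 264.3, 42.7]
eef_rot: [3.14, -0.001, 1.571]
wrist_force: [0.0, -1.6, 7.6]
finger_gap: 9.1
finger_force: 25.0
clock: 19.7
eef_pos: [437.5, 264.7, 144.5]
eef_rot: [3.137, -0.002, 1.571]
wrist_force: [0.3, 0.1, -2.5]
finger_gap: 9.4
finger_force: 25.0
```

```bash
python3 nudge.py '[[-40,15,0,0,0,0],[-80,30,0,0,0,0],[-120,45,0,0,0,0],[-160,60,0,0,0,0]]'
python3 nudge.py '[[-40,15,0,0,0,0],[-80,30,0,0,0,0],[-120,45,0,0,0,0],[-159.8,59.4,0,0,0,0],[-159.8,59.4,0,0,0,0]]'
python3 nudge.py '[[0,0,0,0,0,0],[0,0,25,0,0,0],[0,0,50,0,0,0],[0,0,76,0,0,0],[0,0,76,0,0,0]]'
python3 nudge.py '[[0,0,5,0,0,0],[0,0,10,0,0,0],[0,0,16,0,0,0],[0,0,16,0,0,0],[0,0,16,0,0,0]]'
python3 - <<'E'
from h import *
plan((556.4,-55.6,49,90))
E
```

```text
clock: 20.1
eef_pos: [496.3, 102.4, 140.5]
eef_rot: [-3.14, 0.0, 1.571]
wrist_force: [-0.1, 1.6, -1.7]
finger_gap: 9.3
finger_force: 25.0
clock: 20.6
eef_pos: [556.2, -59.7, 140.0]
eef_rot: [-3.14, 0.0, 1.567]
wrist_force: [0.2, 0.7, -1.2]
finger_gap: 9.3
finger_force: 25.0
clock: 21.1
eef_pos: [553.6, -54.2, 62.3]
eef_rot: [-3.135, -0.001, 1.572]
wrist_force: [-0.2, 0.2, -1.3]
finger_gap: 9.3
finger_force: 25.0
clock: 21.6
eef_pos: [556.0, -55.8, 50.0]
eef_rot: [3.141, 0.0, 1.571]
wrist_force: [0.0, 0.5, -1.1]
finger_gap: 9.5
finger_force: 25.0
[0.2,0.4,1.0,0,0,-0.000] rows 1
```

```bash
python3 nudge.py '[[0,0.4,1,0,0,0],[0,0.4,1,0,0,0],[0,0.4,1,0,0,0]]'
python3 nudge.py '[[0,0,0,0,0,0],[0,0,0,0,0,0],[0,0,0,0,0,0],[0,0,-30,0,0,0],[0,0,-80,0,0,0]]' 26
python3 nudge.py '[[45,10,-13,0,0,0],[90,20,-13,0,0,0],[135,30,-13,0,0,0],[180,40,-13,0,0,0],[180,40,-13,0,0,0]]'
python3 nudge.py '[[0,0,0,0,0,0]]'
python3 - <<'E'
from h import *
S=shots()
for k,xy in dict(ref=(583.4,-28.6),e=(556.4,-1.6),c=(556.4,-55.6)).items(): print(k,fit("tr",xy,S,z0=6,rad=17))
for k,xy in dict(a=(617,218.5),b=(544,357.5)).items(): print(k,fit("tr",xy,S))
plan((617.4,218.7,110,90),(617.4,218.7,42,90))
E
```

```text
clock: 21.9
eef_pos: [556.4, -55.8, 48.9]
eef_rot: [3.141, 0.0, 1.571]
wrist_force: [-1.3, 0.1, -1.4]
finger_gap: 9.8
finger_force: 25.0
clock: 22.4
eef_pos: [554.7, -55.5, 127.1]
eef_rot: [-3.136, -0.001, 1.571]
wrist_force: [0.1, -0.7, 0.4]
finger_gap: 26.4
finger_force: 0.0
clock: 22.9
eef_pos: [596.5, 128.9, 141.6]
eef_rot: [3.141, -0.001, 1.575]
wrist_force: [-1.5, 0.3, 0.2]
finger_gap: 26.1
finger_force: 0.0
clock: 23.0
eef_pos: [596.1, 124.9, 141.4]
eef_rot: [-3.141, 0.0, 1.572]
wrist_force: [-0.2, -0.2, -0.2]
finger_gap: 26.0
finger_force: 0.0
ref {'top': array([584.1, -30.1,   5.9,   1.6, 114. ]), 'scene': array([582. , -26.7,   5.1,   0.8, 205. ])}
e {'top': array([558. ,  -2.6,   6.3,   1.9, 114. ]), 'scene': array([555. ,  -1.3,   5.5,   0.6, 231. ])}
c {'top': array([555.9, -58.5,   7.9,   2.2, 114. ]), 'scene': array([555.2, -54.3,   5.3,   0.8, 140. ])}
a {'scene': array([ 6.167e+02,  2.201e+02, -4.000e-01,  7.000e-01,  5.310e+02])}
b {'top': array([545.3, 355.9,  -0.7,   1.4, 149. ]), 'scene': array([ 5.430e+02,  3.587e+02, -1.000e-01,  6.000e-01,  6.370e+02])}
[95.4,21.2,31.7,0,0,-0.001] rows 3
[0.0,-0.0,68.0,0,0,0.000] rows 2
```

```bash
python3 nudge.py '[[32,7,11,0,0,0],[64,14,22,0,0,0],[94.3,21,32,0,0,0],[94.3,21,32,0,0,0],[94.3,21,32,0,0,0]]' 28
python3 nudge.py '[[0,0,35,0,0,0],[0,0,60,0,0,0],[0,0,68,0,0,0],[0,0,68,0,0,0]]'
python3 nudge.py '[[0,0,0,0,0,0],[0,0,0,0,0,0],[0,0,0,0,0,0],[0,0,0,0,0,0]]' 5 25
python3 nudge.py '[[0,0,-20,0,0,0],[0,0,-45,0,0,0],[0,0,-80,0,0,0],[0,0,-100,0,0,0],[0,0,-100,0,0,0]]'
```

```text
clock: 23.6
eef_pos: [617.3, 217.5, 109.5]
eef_rot: [-3.141, 0.0, 1.57]
wrist_force: [-0.1, -1.2, 0.3]
finger_gap: 28.3
finger_force: 0.0
clock: 24.0
eef_pos: [617.3, 217.2, 41.6]
eef_rot: [-3.141, 0.0, 1.569]
wrist_force: [-0.0, -0.7, 1.1]
finger_gap: 27.8
finger_force: 0.0
clock: 24.4
eef_pos: [617.9, 218.6, 43.1]
eef_rot: [3.14, -0.0, 1.571]
wrist_force: [-1.0, -0.8, 6.2]
finger_gap: 9.7
finger_force: 25.0
clock: 24.9
eef_pos: [618.4, 219.0, 145.1]
eef_rot: [3.136, -0.002, 1.571]
wrist_force: [-0.3, 0.1, -1.0]
finger_gap: 9.6
finger_force: 25.0
```

```bash
python3 nudge.py '[[-40,-1,0,0,0,0],[-80,-3,0,0,0,0],[-120,-4,0,0,0,0],[-150,-5,0,0,0,0]]'
python3 nudge.py '[[-30,-1,0,0,0,0],[-70.3,-2,0,0,0,0],[-70.3,-2,0,0,0,0],[-70.3,-2,0,0,0,0]]'
python3 nudge.py '[[0,0,0,0,0,0],[0,0,25,0,0,0],[0,0,50,0,0,0],[0,0,76,0,0,0],[0,0,76,0,0,0]]'
python3 nudge.py '[[0,0,5,0,0,0],[0,0,10,0,0,0],[0,0,15,0,0,0],[0,0,15,0,0,0],[0,0,15,0,0,0]]'
python3 - <<'E'
from h import *
plan((610.4,-1.6,49,90))
E
```

```text
clock: 25.3
eef_pos: [611.5, 66.4, 140.1]
eef_rot: [-3.14, 0.0, 1.57]
wrist_force: [0.3, -1.0, -1.0]
finger_gap: 9.7
finger_force: 25.0
clock: 25.7
eef_pos: [609.8, -2.2, 140.5]
eef_rot: [-3.14, -0.0, 1.569]
wrist_force: [-0.3, 0.9, -1.2]
finger_gap: 9.6
finger_force: 25.0
clock: 26.2
eef_pos: [608.4, -0.4, 62.1]
eef_rot: [-3.135, -0.0, 1.572]
wrist_force: [-0.0, 1.0, -1.8]
finger_gap: 9.5
finger_force: 25.0
clock: 26.7
eef_pos: [610.4, -1.8, 51.1]
eef_rot: [3.141, 0.0, 1.571]
wrist_force: [0.4, 1.1, -1.3]
finger_gap: 9.6
finger_force: 25.0
[0.2,-0.0,2.1,0,0,-0.000] rows 1
```

```bash
python3 nudge.py '[[0,0,1,0,0,0],[0,0,2,0,0,0],[0,0,2,0,0,0]]'
python3 nudge.py '[[0,0,0,0,0,0],[0,0,0,0,0,0],[0,0,0,0,0,0],[0,0,-30,0,0,0],[0,0,-80,0,0,0]]' 26
python3 nudge.py '[[45,-8,-13,0,0,0],[90,-16,-13,0,0,0],[135,-24,-13,0,0,0],[180,-32,-13,0,0,0],[225,-41,-13,0,0,0]]'
python3 nudge.py '[[0,0,0,0,0,0],[0,0,0,0,0,0]]'
python3 - <<'E'
from h import *
S=shots()
for k,xy in dict(ref=(583.4,-28.6),e=(556.4,-1.6),c=(556.4,-55.6),a=(610.4,-1.6)).items(): print(k,fit("tr",xy,S,z0=6,rad=17))
for k,xy in dict(b=(544,357.5)).items(): print(k,fit("tr",xy,S))
plan((544.1,357.5,110,90),(544.1,357.5,42,90))
E
```

```text
clock: 27.0
eef_pos: [610.5, -1.8, 49.1]
eef_rot: [3.141, 0.0, 1.571]
wrist_force: [-0.6, 0.1, 1.7]
finger_gap: 9.6
finger_force: 25.0
clock: 27.5
eef_pos: [608.7, -1.7, 126.7]
eef_rot: [-3.135, -0.0, 1.571]
wrist_force: [1.0, -0.0, 0.2]
finger_gap: 25.9
finger_force: 0.0
clock: 28.0
eef_pos: [568.7, 225.0, 141.9]
eef_rot: [3.141, -0.0, 1.571]
wrist_force: [0.8, 0.1, -0.2]
finger_gap: 26.0
finger_force: 0.0
clock: 28.2
eef_pos: [569.0, 223.9, 141.6]
eef_rot: [-3.141, 0.0, 1.573]
wrist_force: [0.5, -0.1, -0.2]
finger_gap: 25.8
finger_force: 0.0
ref {'top': array([585.4, -28.3,   6.2,   1.9, 114. ]), 'scene': array([582.1, -26.7,   5.5,   0.8, 146. ])}
e {'top': array([557.7,  -4.9,   6. ,   2.2, 113. ]), 'scene': array([554.8,  -1.4,   5.3,   0.8, 231. ])}
c {'top': array([560. , -55.4,   7.7,   1.6, 113. ]), 'scene': array([555.4, -54. ,   5.2,   1. , 130. ])}
a {'top': array([611.4,  -4.8,   6.6,   1.7, 114. ]), 'scene': array([ 6.095e+02, -1.000e-01,  5.400e+00,  9.000e-01,  2.060e+02])}
b {'top': array([546.3, 355.1,   1. ,   1.2,  69. ]), 'scene': array([ 5.431e+02,  3.588e+02, -1.000e-01,  5.000e-01,  6.350e+02])}
[135.1,-25.5,31.7,0,0,-0.001] rows 3
[0.0,-0.0,68.0,0,0,0.000] rows 2
```

```bash
python3 nudge.py '[[45,-9,11,0,0,0],[90,-18,22,0,0,0],[134.5,-25.3,32,0,0,0],[134.5,-25.3,32,0,0,0],[134.5,-25.3,32,0,0,0]]' 28
python3 nudge.py '[[0,0,35,0,0,0],[0,0,60,0,0,0],[0,0,68,0,0,0],[0,0,68,0,0,0]]'
python3 nudge.py '[[0,0,0,0,0,0],[0,0,0,0,0,0],[0,0,0,0,0,0],[0,0,0,0,0,0]]' 5 25
python3 nudge.py '[[0,0,-20,0,0,0],[0,0,-45,0,0,0],[0,0,-80,0,0,0],[0,0,-100,0,0,0],[0,0,-100,0,0,0]]'
python3 nudge.py '[[0,0,0,0,0,0]]'
```

```text
clock: 28.8
eef_pos: [544.2, 357.1, 109.3]
eef_rot: [-3.141, 0.001, 1.571]
wrist_force: [-0.1, -0.4, 0.7]
finger_gap: 28.2
finger_force: 0.0
clock: 29.2
eef_pos: [544.5, 356.2, 41.5]
eef_rot: [-3.141, 0.001, 1.569]
wrist_force: [0.5, 0.1, 1.1]
finger_gap: 28.1
finger_force: 0.0
clock: 29.6
eef_pos: [544.6, 358.0, 43.1]
eef_rot: [3.14, -0.001, 1.571]
wrist_force: [-0.8, -0.5, 7.0]
finger_gap: 9.0
finger_force: 25.0
clock: 30.1
eef_pos: [545.0, 358.4, 145.1]
eef_rot: [3.137, -0.003, 1.571]
wrist_force: [-0.4, -0.2, -1.2]
finger_gap: 9.2
finger_force: 25.0
clock: 30.2
eef_pos: [543.7, 357.6, 140.9]
eef_rot: [-3.141, 0.0, 1.571]
wrist_force: [-0.2, -0.9, -2.0]
finger_gap: 9.7
finger_force: 25.0
```

```bash
python3 nudge.py '[[-45,7,0,0,0,0],[-90,15,0,0,0,0],[-135,22,0,0,0,0],[-180,29,0,0,0,0],[-225,36,0,0,0,0]]'
python3 nudge.py '[[-45,7,0,0,0,0],[-90,15,0,0,0,0],[-135,22,0,0,0,0],[-188,29,0,0,0,0],[-188,29,0,0,0,0]]'
python3 nudge.py '[[0,0,0,0,0,0],[0,0,25,0,0,0],[0,0,50,0,0,0],[0,0,75,0,0,0],[0,0,75,0,0,0]]'
python3 - <<'E'
from h import *
plan((610.4,-55.6,49,90))
E
```

```text
clock: 30.7
eef_pos: [579.2, 130.9, 139.8]
eef_rot: [-3.139, 0.0, 1.571]
wrist_force: [1.0, -0.3, -1.3]
finger_gap: 9.7
finger_force: 25.0
clock: 31.2
eef_pos: [608.4, -60.2, 139.5]
eef_rot: [-3.139, 0.0, 1.566]
wrist_force: [0.3, 0.5, -1.7]
finger_gap: 9.3
finger_force: 25.0
clock: 31.7
eef_pos: [606.8, -53.5, 62.7]
eef_rot: [-3.135, -0.001, 1.572]
wrist_force: [0.4, -0.2, -0.8]
finger_gap: 9.5
finger_force: 25.0
[-2.1,3.6,13.7,0,0,0.002] rows 1
```

```bash
python3 nudge.py '[[0,1,5,0,0,0],[0,1.4,10,0,0,0],[0,1.4,15,0,0,0],[0,1.4,15,0,0,0],[0,1.4,15,0,0,0]]'
python3 - <<'E'
from h import *
plan((610.4,-55.6,49,90))
E
```

```text
clock: 32.2
eef_pos: [610.5, -55.3, 52.0]
eef_rot: [3.141, 0.0, 1.571]
wrist_force: [-0.2, -0.3, -0.7]
finger_gap: 9.4
finger_force: 25.0
[-0.3,-0.1,3.0,0,0,-0.000] rows 1
```

```bash
python3 nudge.py '[[0,0,1.5,0,0,0],[0,0,3,0,0,0],[0,0,3,0,0,0]]'
python3 nudge.py '[[0,0,0,0,0,0],[0,0,0,0,0,0],[0,0,0,0,0,0],[0,0,-30,0,0,0],[0,0,-80,0,0,0]]' 26
python3 nudge.py '[[-40,-22,-10,0,0,0.142],[-80,-44,-20,0,0,0.284],[-120,-66,-30,0,0,0.426],[-160,-88,-30,0,0,0.568],[-200,-110,-30,0,0,0.71]]'
python3 nudge.py '[[0,0,0,0,0,0],[0,0,0,0,0,0]]'
python3 - <<'E'
from h import *
S=shots()
for n in S: cv2.imwrite(f"pics/{n}3.png",S[n][0][:,:,::-1])
for k,xy in dict(ref=(583.4,-28.6),e=(556.4,-1.6),c=(556.4,-55.6),a=(610.4,-1.6),b=(610.4,-55.6)).items(): print(k,fit("tr",xy,S,z0=6,rad=17))
plan((479.8,-284.8,150,25),(479.8,-284.8,74,25))
t=S["top"][0][200:325,250:430,::-1]; s=S["scene"][0][150:400,230:430,::-1]
cv2.imwrite("pics/m3.png",np.hstack([cv2.resize(t,(400,300),interpolation=cv2.INTER_CUBIC),cv2.resize(s,(400,300*5//3))[:300*5//3][100:400]]))
E
```

```text
clock: 32.5
eef_pos: [610.6, -55.4, 49.1]
eef_rot: [3.141, 0.0, 1.571]
wrist_force: [0.3, -0.5, 1.7]
finger_gap: 9.4
finger_force: 25.0
clock: 33.0
eef_pos: [608.8, -55.0, 126.7]
eef_rot: [-3.135, -0.001, 1.571]
wrist_force: [1.1, -0.4, 1.1]
finger_gap: 26.2
finger_force: 0.0
clock: 33.5
eef_pos: [499.4, -256.7, 159.2]
eef_rot: [3.141, -0.0, 0.855]
wrist_force: [-0.0, 0.8, -1.0]
finger_gap: 25.9
finger_force: 0.0
clock: 33.7
eef_pos: [500.1, -255.8, 158.8]
eef_rot: [3.142, -0.0, 0.86]
wrist_force: [-0.1, -0.5, 0.2]
finger_gap: 26.2
finger_force: 0.0
ref {'top': array([585.2, -29.9,   7.8,   1.9, 114. ]), 'scene': array([581.3, -25.6,   5.3,   0.6, 145. ])}
e {'top': array([557.4,  -4.4,   5.8,   2.1, 110. ]), 'scene': array([554.9,  -1.4,   5.1,   0.7, 239. ])}
c {'top': array([559.5, -55.5,   7.5,   1.9, 115. ]), 'scene': array([555.5, -54.4,   5.1,   0.8, 132. ])}
a {'top': array([611.5,  -4.3,   6.9,   2.1, 114. ]), 'scene': array([6.092e+02, 1.000e-01, 5.200e+00, 9.000e-01, 2.100e+02])}
b {'top': array([611.4, -59.5,   8. ,   1.8, 117. ]), 'scene': array([609.3, -54.7,   5.2,   0.8, 204. ])}
[-36.7,3.8,8.7,0,0,0.426] rows 3
[0.0,-0.0,76.0,0,0,0.000] rows 2
```

View pics/m3.png

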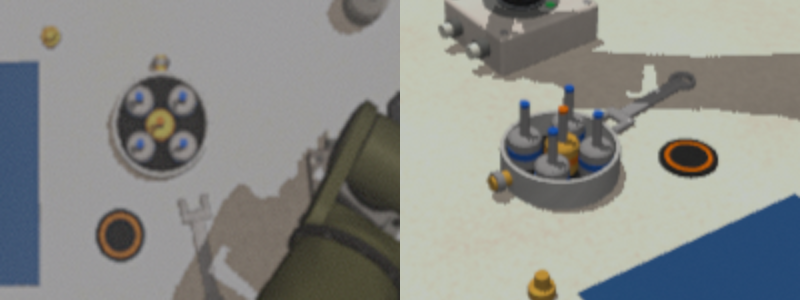

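The pot at (160,124) in the crop holds all five upright, brass in the middle with the four steel ones round it. Now I'll turn the selector to calibrate.

```bash
python3 nudge.py '[[-12,1,3,0,0,0.14],[-24,2.5,6,0,0,0.28],[-36.7,3.8,8.7,0,0,0.426],[-36.7,3.8,8.7,0,0,0.426]]' 36
python3 nudge.py '[[0,0,0,0,0,0],[0,0,25,0,0,0],[0,0,50,0,0,0],[0,0,70,0,0,0],[0,0,76,0,0,0]]'
python3 nudge.py '[[0,0,0,0,0,0],[0,0,0,0,0,0]]'
python3 nudge.py '[[0,0,0,0,0,0],[0,0,0,0,0,0],[0,0,0,0,0,0],[0,0,0,0,0,0],[0,0,0,0,0,0]]' 8 35
```

```text
clock: 34.2
eef_pos: [479.4, -285.2, 149.7]
eef_rot: [-3.141, 0.0, 0.434]
wrist_force: [0.1, 0.6, -0.4]
finger_gap: 35.9
finger_force: 0.0
clock: 34.7
eef_pos: [479.2, -284.2, 72.3]
eef_rot: [-3.139, 0.001, 0.44]
wrist_force: [-0.6, 0.1, 0.2]
finger_gap: 36.1
finger_force: 0.0
clock: 34.9
eef_pos: [480.0, -285.5, 75.1]
eef_rot: [3.14, -0.001, 0.437]
wrist_force: [-0.7, -0.3, 1.3]
finger_gap: 35.8
finger_force: 0.0
clock: 35.4
eef_pos: [479.2, -284.9, 74.5]
eef_rot: [-3.14, 0.0, 0.435]
wrist_force: [-4.8, 6.2, 6.7]
finger_gap: 13.7
finger_force: 35.0
```

```bash
python3 nudge.py '[[0,0,0,0,0,0.14],[0,0,0,0,0,0.28],[0,0,0,0,0,0.42],[0,0,0,0,0,0.56],[0,0,0,0,0,0.70]]'
python3 nudge.py '[[0,0,0,0,0,0.14],[0,0,0,0,0,0.28],[0,0,0,0,0,0.42],[0,0,0,0,0,0.56],[0,0,0,0,0,0.70]]'
python3 nudge.py '[[0,0,0,0,0,0],[0,0,0,0,0,0]]'
python3 nudge.py '[[0,0,0,0,0,0],[0,0,0,0,0,0],[0,0,0,0,0,0],[0,0,0,0,0,0],[0,0,0,0,0,0]]' 32
python3 - <<'E'
from h import *
p,d=manip.camera("scene"); a=p[160:235,240:340,::-1]
cv2.imwrite("pics/k4.png",cv2.resize(a,(400,300),interpolation=cv2.INTER_CUBIC))
E
```

```text
clock: 35.9
eef_pos: [479.1, -284.6, 74.5]
eef_rot: [-3.14, 0.001, -0.271]
wrist_force: [-1.9, 8.8, 8.2]
finger_gap: 13.8
finger_force: 35.0
clock: 36.4
eef_pos: [479.3, -284.4, 74.5]
eef_rot: [-3.141, 0.002, -0.971]
wrist_force: [-0.6, 9.0, 7.8]
finger_gap: 13.4
finger_force: 35.0
clock: 36.6
eef_pos: [479.3, -284.4, 74.6]
eef_rot: [-3.141, 0.002, -0.965]
wrist_force: [-3.4, 10.6, 8.4]
finger_gap: 14.0
finger_force: 35.0
clock: 37.1
eef_pos: [479.3, -285.7, 74.0]
eef_rot: [3.142, -0.0, -0.965]
wrist_force: [0.2, -0.3, 0.3]
finger_gap: 31.9
finger_force: 0.0
```

View pics/k4.png

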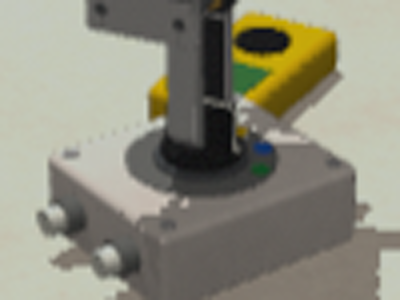

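The view shows the open fingers at (200,90) still round the bar, hiding the pointer. The fingers closed flush on the bar at about 14 mm through the whole 80° turn, so it is at green. After the two seconds I'll turn it back.

```bash
python3 nudge.py '[[0,0,0,0,0,0],[0,0,0,0,0,0],[0,0,0,0,0,0],[0,0,0,0,0,0],[0,0,0,0,0,0]]'
python3 nudge.py '[[0,0,0,0,0,0],[0,0,0,0,0,0],[0,0,0,0,0,0],[0,0,0,0,0,0],[0,0,0,0,0,0]]'
python3 nudge.py '[[0,0,0,0,0,0],[0,0,0,0,0,0],[0,0,0,0,0,0],[0,0,0,0,0,0],[0,0,0,0,0,0]]' 8 35
python3 nudge.py '[[0,0,0,0,0,-0.14],[0,0,0,0,0,-0.28],[0,0,0,0,0,-0.42],[0,0,0,0,0,-0.56],[0,0,0,0,0,-0.70]]'
python3 nudge.py '[[0,0,0,0,0,-0.14],[0,0,0,0,0,-0.28],[0,0,0,0,0,-0.42],[0,0,0,0,0,-0.56],[0,0,0,0,0,-0.70]]'
python3 nudge.py '[[0,0,0,0,0,0],[0,0,0,0,0,0]]'
python3 nudge.py '[[0,0,0,0,0,0],[0,0,0,0,0,0],[0,0,0,0,0,0],[0,0,-30,0,0,0],[0,0,-75,0,0,0]]' 36
python3 nudge.py '[[0,0,-20,0,0,-0.12],[0,0,-20,0,0,-0.25],[0,0,-20,0,0,-0.25]]' 26
python3 - <<'E'
from h import *
plan((505,-150,165,60),(520,80,160,90))
E
```

```text
clock: 37.65
eef_pos: [479.4, -285.6, 74.1]
eef_rot: [-3.142, -0.0, -0.965]
wrist_force: [0.1, 0.6, -0.1]
finger_gap: 31.8
finger_force: 0.0
clock: 38.15
eef_pos: [479.3, -285.5, 74.1]
eef_rot: [3.142, 0.0, -0.965]
wrist_force: [0.2, 0.6, 0.3]
finger_gap: 32.1
finger_force: 0.0
clock: 38.65
eef_pos: [479.8, -285.2, 74.1]
eef_rot: [-3.141, -0.0, -0.965]
wrist_force: [4.3, 3.6, -0.8]
finger_gap: 14.0
finger_force: 35.0
clock: 39.15
eef_pos: [480.1, -284.9, 74.1]
eef_rot: [-3.14, -0.001, -0.259]
wrist_force: [4.9, 4.5, -0.5]
finger_gap: 13.8
finger_force: 35.0
clock: 39.65
eef_pos: [480.1, -284.5, 74.1]
eef_rot: [-3.141, -0.002, 0.441]
wrist_force: [6.4, 7.9, 1.6]
finger_gap: 13.7
finger_force: 35.0
clock: 39.85
eef_pos: [480.0, -284.5, 74.1]
eef_rot: [-3.141, -0.002, 0.435]
wrist_force: [5.9, 9.0, 0.4]
finger_gap: 14.2
finger_force: 35.0
clock: 40.35
eef_pos: [478.2, -285.1, 147.8]
eef_rot: [-3.138, 0.003, 0.435]
wrist_force: [-0.3, -0.5, 0.2]
finger_gap: 35.9
finger_force: 0.0
clock: 40.65
eef_pos: [479.3, -285.8, 169.5]
eef_rot: [3.141, -0.0, 0.687]
wrist_force: [-0.7, 0.6, -0.6]
finger_gap: 26.2
finger_force: 0.0
[105.9,-88.7,4.5,0,0,-0.360] rows 3
[206.7,-102.0,5.0,0,0,-0.524] rows 5
```

```bash
python3 nudge.py '[[35,-30,0,0,0,-0.12],[70,-60,2,0,0,-0.24],[105.9,-88.7,4.5,0,0,-0.36],[105.9,-88.7,4.5,0,0,-0.36]]'
python3 nudge.py '[[41,-20,1,0,0,-0.105],[83,-41,2,0,0,-0.21],[124,-61,3,0,0,-0.315],[165,-82,4,0,0,-0.42],[206.7,-102,5,0,0,-0.524]]' 22
python3 nudge.py '[[0,0,0,0,0,0],[0,0,0,0,0,0]]'
python3 - <<'E'
from h import *
S=shots()
for n in S: cv2.imwrite(f"pics/{n}5.png",S[n][0][:,:,::-1])
for k,xy in dict(ref=(583.4,-28.6),e=(556.4,-1.6),c=(556.4,-55.6),a=(610.4,-1.6),b=(610.4,-55.6)).items(): print(k,fit("tr",xy,S,z0=6,rad=17))
plan((583.4,-28.2,120,90))
t=S["top"][0][200:325,250:450,::-1]; s=S["scene"][0][160:310,240:340,::-1]
cv2.imwrite("pics/m5.png",np.hstack([cv2.resize(t,(480,300),interpolation=cv2.INTER_CUBIC),cv2.resize(s,(300,300))]))
E
```

```text
clock: 41.05
eef_pos: [505.5, -145.8, 163.7]
eef_rot: [-3.14, -0.0, 1.049]
wrist_force: [-0.1, 0.3, -0.9]
finger_gap: 25.8
finger_force: 0.0
clock: 41.55
eef_pos: [520.6, 81.3, 159.1]
eef_rot: [-3.141, 0.0, 1.568]
wrist_force: [0.1, -0.2, 0.5]
finger_gap: 21.6
finger_force: 0.0
clock: 41.75
eef_pos: [520.7, 80.2, 158.9]
eef_rot: [-3.141, 0.0, 1.566]
wrist_force: [0.1, -0.8, 0.0]
finger_gap: 21.8
finger_force: 0.0
ref {'top': array([585.3, -26.4,   6.4,   2. , 114. ]), 'scene': array([581.2, -25.4,   5.3,   0.7, 144. ])}
e {'top': array([557.4,  -5.9,   5.2,   1.8, 115. ]), 'scene': array([555. ,  -1.3,   5.3,   0.8, 232. ])}
c {'top': array([557.9, -58.3,   6.4,   2. , 115. ]), 'scene': array([555.4, -54.8,   5.5,   0.8, 131. ])}
a {'top': array([612.1,  -3.4,   6.5,   1.5, 120. ]), 'scene': array([ 6.091e+02, -1.000e-01,  5.100e+00,  8.000e-01,  2.060e+02])}
b {'top': array([610.7, -58.5,   6.1,   1.8, 118. ]), 'scene': array([609. , -54.4,   5.3,   0.8, 207. ])}
[-106.8,63.2,39.2,0,0,-0.006] rows 3
```

View pics/m5.png

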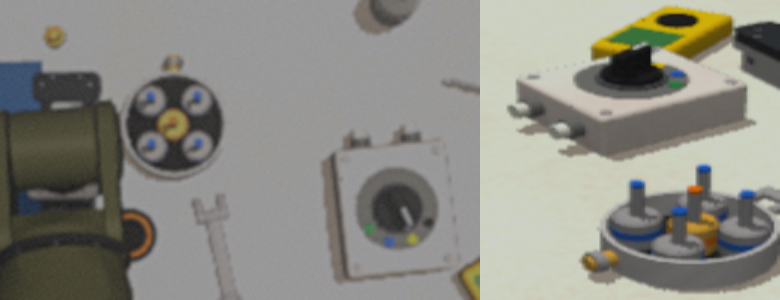

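The pointer (405,215) aims at the yellow dot (412,239), and all five still stand in the pot at (172,124). Next I'll lift out the reference.

```bash
python3 nudge.py '[[-36,21,13,0,0,0],[-72,42,26,0,0,0],[-106.8,63.2,39,0,0,-0.005],[-106.8,63.2,39,0,0,-0.005],[-106.8,63.2,39,0,0,-0.005]]'
python3 nudge.py '[[0,0,0,0,0,0],[0,0,30,0,0,0],[0,0,55,0,0,0],[0,0,71,0,0,0],[0,0,71,0,0,0]]'
python3 nudge.py '[[0,0,0,0,0,0],[0,0,0,0,0,0],[0,0,0,0,0,0],[0,0,0,0,0,0]]' 5 25
python3 nudge.py '[[0,0,-10,0,0,0],[0,0,-30,0,0,0],[0,0,-60,0,0,0],[0,0,-95,0,0,0],[0,0,-95,0,0,0]]'
python3 nudge.py '[[0,0,0,0,0,0],[0,0,0,0,0,0]]'
python3 - <<'E'
from h import *
plan((519,-1,144,90),(454.4,25.7,144,90),(454.4,25.7,60,90))
E
```

```text
clock: 42.35
eef_pos: [583.5, -28.6, 120.0]
eef_rot: [-3.14, -0.0, 1.569]
wrist_force: [-0.7, 0.5, 0.5]
finger_gap: 21.9
finger_force: 0.0
clock: 42.85
eef_pos: [582.6, -26.0, 48.2]
eef_rot: [-3.139, -0.0, 1.574]
wrist_force: [0.0, -0.4, -0.2]
finger_gap: 22.2
finger_force: 0.0
clock: 43.25
eef_pos: [584.4, -26.8, 50.7]
eef_rot: [3.14, 0.0, 1.574]
wrist_force: [-0.4, 1.6, 7.7]
finger_gap: 9.3
finger_force: 25.0
clock: 43.75
eef_pos: [585.7, -27.1, 149.9]
eef_rot: [3.134, 0.001, 1.574]
wrist_force: [0.2, -1.1, -0.1]
finger_gap: 9.3
finger_force: 25.0
clock: 43.95
eef_pos: [583.2, -26.8, 143.5]
eef_rot: [-3.14, -0.0, 1.574]
wrist_force: [0.3, 0.8, -1.4]
finger_gap: 9.6
finger_force: 25.0
[26.0,-64.2,-0.5,0,0,0.003] rows 2
[26.7,-64.6,-0.0,0,0,0.000] rows 2
[0.0,-0.0,84.0,0,0,0.000] rows 2
```

```bash
python3 nudge.py '[[13,-32,0,0,0,0],[26,-64,0,0,0,0],[40,-97,0,0,0,0],[52.7,-129,0,0,0,0],[52.7,-129,0,0,0,0]]'
python3 nudge.py '[[0,0,0,0,0,0],[0,0,28,0,0,0],[0,0,56,0,0,0],[0,0,84,0,0,0],[0,0,84,0,0,0]]'
python3 nudge.py '[[0,0,4,0,0,0],[0,0,8,0,0,0],[0,0,9,0,0,0],[0,0,9,0,0,0],[0,0,9,0,0,0]]'
python3 - <<'E'
from h import *
plan((454.4,25.7,47.5,90))
S=shots(); w=S["scene"][2].reshape(-1,3); w=w[(np.hypot(w[:,0]-454,w[:,1]-26)<24)&(w[:,2]>10)&(w[:,2]<43)]
f=lambda p:sd_cyl(np.hypot(w[:,0]-p[0],w[:,1]-p[1]),w[:,2],18,-50,p[2]+36)
s=least_squares(f,[454,26,5],loss="soft_l1"); print(s.x,"coaster scene was 453.3 27.7")
E
```

```text
clock: 44.45
eef_pos: [451.5, 26.5, 143.6]
eef_rot: [-3.139, -0.0, 1.575]
wrist_force: [0.5, 0.6, -0.5]
finger_gap: 9.7
finger_force: 25.0
clock: 44.95
eef_pos: [453.3, 25.1, 57.3]
eef_rot: [-3.135, -0.0, 1.573]
wrist_force: [0.2, -0.1, 0.0]
finger_gap: 9.2
finger_force: 25.0
clock: 45.45
eef_pos: [454.9, 25.5, 52.0]
eef_rot: [3.141, 0.0, 1.574]
wrist_force: [-0.5, 0.4, -0.6]
finger_gap: 9.3
finger_force: 25.0
[0.2,-0.5,4.5,0,0,0.003] rows 1
[454.02035127  26.03391848   5.72912345] coaster scene was 453.3 27.7
```

Run:
```python
from h import *
for n in("top","scene"):
    im=cv2.imread(f"pics/{n}0.png"); hsv=cv2.cvtColor(im,cv2.COLOR_BGR2HSV); c=proj(n,[454.4,25.7,4])[0]
    v,u=np.mgrid[:480,:640]; near=np.hypot(u-c[0],v-c[1])<24
    m=near&(hsv[...,0]>4)&(hsv[...,0]<20)&(hsv[...,1]>120)&(hsv[...,2]>70)
    P=np.array([onplane(n,a,b,4)[:2] for a,b in zip(u[m],v[m])])
    s=least_squares(lambda p:np.hypot(P[:,0]-p[0],P[:,1]-p[1])-p[2],[454,26,22],loss="soft_l1"); print(n,s.x.round(2),m.sum())
```

```text
top [455.84  24.9   23.56] 114
scene [451.29  25.92  23.84] 168
```

```bash
python3 nudge.py '[[0.1,-0.9,1.5,0,0,0],[0.1,-0.9,3,0,0,0],[0.1,-0.9,3,0,0,0],[0.1,-0.9,3,0,0,0]]'
python3 nudge.py '[[0,0,0.5,0,0,0],[0,0,1,0,0,0],[0,0,1,0,0,0]]'
```

```text
clock: 45.95
eef_pos: [453.9, 25.6, 48.7]
eef_rot: [3.141, -0.0, 1.574]
wrist_force: [-1.0, -0.2, 4.2]
finger_gap: 9.3
finger_force: 25.0
clock: 46.25
eef_pos: [454.2, 25.6, 48.6]
eef_rot: [3.141, 0.0, 1.574]
wrist_force: [-6.4, 0.3, 19.4]
finger_gap: 9.6
finger_force: 25.0
```

```bash
python3 nudge.py '[[0,0,-0.9,0,0,0],[0,0,-0.9,0,0,0]]'
python3 nudge.py '[[0,0,0,0,0,0],[0,0,0,0,0,0],[0,0,0,0,0,0],[0,0,-30,0,0,0],[0,0,-75,0,0,0]]' 26
python3 nudge.py '[[36,-10,-40,0,0,0],[75,-20,-50,0,0,0],[112,-30,-50,0,0,0],[150,-30,-50,0,0,0],[200,-30,-50,0,0,0]]'
python3 nudge.py '[[0,0,0,0,0,0],[0,0,0,0,0,0],[0,0,0,0,0,0]]'
python3 - <<'E'
from h import *
S=shots()
for n in S: cv2.imwrite(f"pics/{n}6.png",S[n][0][:,:,::-1])
print("ref",fit("tr",(454,25.6),S,z0=4,rad=22))
for k,xy in dict(e=(556.4,-1.6),c=(556.4,-55.6),a=(610.4,-1.6),b=(610.4,-55.6)).items(): print(k,fit("tr",xy,S,z0=6,rad=17))
t=S["top"][0][200:325,280:450,::-1]; s=S["scene"][0][160:310,240:410,::-1]
cv2.imwrite("pics/m6.png",np.hstack([cv2.resize(t,(400,300),interpolation=cv2.INTER_CUBIC),cv2.resize(s,(400,350),interpolation=cv2.INTER_CUBIC)[50:]]))
E
```

```text
clock: 46.45
eef_pos: [454.0, 25.6, 48.7]
eef_rot: [3.141, -0.0, 1.574]
wrist_force: [-1.8, 0.5, 7.0]
finger_gap: 9.6
finger_force: 25.0
clock: 46.95
eef_pos: [452.4, 25.6, 122.5]
eef_rot: [-3.137, -0.0, 1.574]
wrist_force: [0.1, -0.3, 1.1]
finger_gap: 26.1
finger_force: 0.0
clock: 47.45
eef_pos: [422.9, 226.6, 173.8]
eef_rot: [3.141, -0.0, 1.573]
wrist_force: [0.9, -0.7, 0.1]
finger_gap: 26.0
finger_force: 0.0
clock: 47.75
eef_pos: [423.2, 224.7, 173.2]
eef_rot: [-3.141, 0.0, 1.573]
wrist_force: [0.0, -0.7, -0.6]
finger_gap: 25.8
finger_force: 0.0
ref {'top': array([454.7,  25.8,   5.2,   1.8, 135. ]), 'scene': array([453. ,  26.4,   3.4,   0.8, 345. ])}
e {'top': array([5.577e+02, 2.000e-01, 6.600e+00, 2.300e+00, 1.130e+02]), 'scene': array([554.8,  -1.4,   5.3,   0.7, 240. ])}
c {'top': array([556.1, -59.7,   7.3,   1.7, 113. ]), 'scene': array([554.7, -54.8,   5.4,   0.8, 196. ])}
a {'top': array([611.7,  -2.8,   6.1,   2.3, 117. ]), 'scene': array([6.093e+02, 2.000e-01, 5.300e+00, 7.000e-01, 2.050e+02])}
b {'top': array([613. , -56.5,   7.2,   1.7, 118. ]), 'scene': array([608.9, -54.3,   5.4,   0.8, 209. ])}
```

View pics/m6.png

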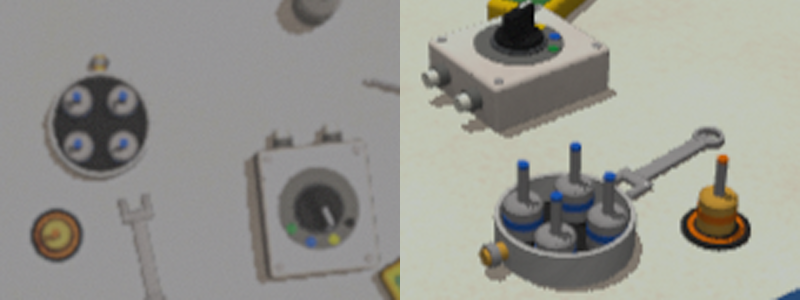

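View pics/top6.png

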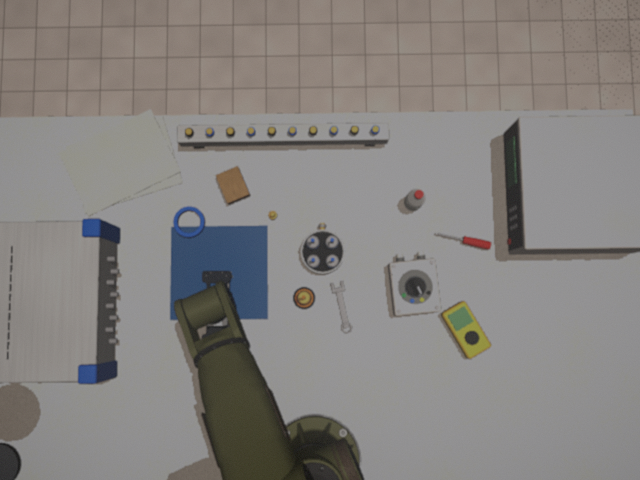

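The reference stands centred on the coaster at (304,297) and the four steel ones are in the pot at (322,252). The selector at (416,288) points to yellow, and the other things on the bench have not moved.

```bash
python3 -c "
from cell import manip
print(manip.sign_off())"
```

```text
the job is handed in; nothing more can be done
None
```

I handed the job in at about 48 s of the 210 s: the selector went to vent, then calibrate for about 2.5 s, then back to vent; the four steel transducers stand in the pot, the brass reference is upright on its coaster, and the other bench items look unmoved in the final picture.

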